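# Lock the yellow rack into its deck station

### The arm

A 6-joint arm with a two-finger parallel gripper is mounted at the origin on the work surface. World frame = base frame: x ahead of the robot, y to its left, z up, the work surface at z = 0. Lengths are in mm, angles in degrees, forces in N, time in s.
With the tool pointing down it reaches from about 350 to 875 mm from the base axis. Payload 15.5 kg.
Tool frame: the origin (TCP) lies where the fingers leave the gripper's body, on its centre line; the fingertips stand 73 mm ahead of it and the grasp point (between the pads) lies 54 mm ahead of it; z points along the fingers, x is the direction in which the jaws open and shut, and the axes are right-handed (so a half turn about z gives the same grasp; the last joint's range is limited). The gripper opens to 85 mm and grips with 20 to 120 N. Pads are 22 mm wide; open, the fingers measure 114 mm over their backs; the gripper's body (76 mm by 85 mm) begins 54 mm behind the grasp point. The pads swing forward as they close: fully open they stand 13 mm farther back than shut.
Start: joints at [71.305, 28.281, 77.091, -0, 74.628, -5.472], TCP at [142.968, 608.43, 303.877] pointing down, gripper open.
Joint ranges: [-166.48, 166.48], [-47.26, 123.95], [12.59, 153.08], [-70.14, 250.14], [6.76, 159.57], [-176.63, 176.63]. Speed limits (degrees/s): [108.29, 108.29, 147.25, 172.46, 172.46, 172.46].

### API

Orientations are given as a 3x3 rotation matrix whose columns are the frame's x, y, z axes.
In Python, from plant import bot gives the robot as it stands.
- The arm moves only by the shell command python3 -m handwheel 'ROWS'. ROWS is JSON, a list that holds one entry, the list of rows, each a list of 5 numbers: the shift along the tool's x, y, z in m, then the turn about the tool's z in degrees, then the opening in per cent of the stroke, from 0 (shut) to 100 (fully open). In form: [[[tx, ty, tz, roll, gripper], ...]]. A call has 1 to 10 rows; each row is the pose to reach, as a shift and turn from the pose measured when the call began, along the tool's axes at that moment; what a row does not reach only later rows make up. A row lasts 1/12 s, in which the tool goes at most 41.7 mm and 7.16 degrees, less where a joint would pass 70% of its speed; a pose out of reach is approached as far as the arm can. A call with a gripper value outside its range is refused whole. The fingers move at their own pace and stop on an object; the grip force is fixed at half the most. Time passes only in rows, so rows that repeat a pose let the fingers close. It gives the time, the measured TCP pose, the force and the opening at its end, in the units of the state.
- bot.read_state(): the state, without advancing time (a new reading comes with each control period).
- bot.snapshot(name): name is "scene" or "top" or "wrist"; returns a dict with "pixels" (384x512x3 uint8, blue, green, red), "fx", "fy", "cx", "cy" (pixels), "distortion" ([k1, k2, p1, p2, k3] as OpenCV has them; the pictures are not rectified), "extrinsics" (4x4, takes a point from camera to world coordinates). Camera axes: x right, y down, z forward; pixel columns grow to the right and rows downward; lengths in mm; the calibration is good to about 2 mm. A picture is of the moment at which its call begins. There is no depth.
- bot.finish_job(): hands the job in, once; it reports no verdict.
The state is a dict: "t": time; "qpos": joint angles; "joint_vel": joint speeds; "tau": joint torques, N m; "tcp_pos": TCP position; "eef_rot": TCP orientation; "contact_force": force on the tool from outside, world axes, zero at the start; "wrist_torque": the same for the moment, N m; "gripper_width": finger opening in mm.
Only numpy, scipy, OpenCV 4.12 (cv2) and the standard library are available. Lean on these libraries where they do the work, as an engineer would, in place of code of your own. Each camera call takes 0.05 s, during which the arm holds its last target.

### The job

Push the yellow rack along its lane, under the clear cover, until it is fully home against the blue end stop. Then swing the red lever through its quarter turn to its end stop, so that its cam drives the sprung bolt out behind the rack. Do not touch the clear cover, leave everything else where it stands, and let go at the end.

Things in the scene. Friction and masses are not known exactly. Their poses are not given: they have to be found in the camera images.
- station: Fixed rack station, at the left or right of the work area, yaw within 9 degrees. Aluminium base plate: x -115..155, y -70..155 mm, top at z 10 mm. Origin: on the work surface, on the lane's centre line, below the rack's near face when the rack is home (within 1 mm). x runs along the lane the way the rack is pushed, away from the robot; y points to the lever's side; z up.
- cover: Fixed clear cover over the home place; origin and axes of the station. Plate with blue front and side edges: x -8..150, y -75..75, underside z 125, top z 137 mm; open in front; 12 mm posts at x 45 and 138, y +-64. A tool pointing straight down meets its front edge before the rack is home; fingers tilted 30 to 45 degrees, pointing forward and down, pass under it. Do not touch it (over 3 N fails).
- rack: Loose yellow rack with a grid of black holes: a closed block 127 mm long (x), 85 mm wide (y), 45 mm high, 0.15 to 0.3 kg. Origin: centre of its underside; axes as the station's. It starts in the lane on the base plate, 35 to 60 mm short of home; its near face is 63.5 mm before its origin. Home: origin at x 64.5 mm in the station's frame. It slides with plain friction (a few N).
- end_stop (a point): Middle of the blue end stop's face, at x 128, y 0, z 25 mm in the station's frame; the stop is 89 mm wide, its top at z 40 mm. Dark guides 14 mm high, 8 mm thick, inner faces at y +-44.5 mm, line the lane (2 mm clear of the rack each side). The bolt's bridge stands at x -24..6, y 53..75 mm, up to z 43 mm.
- lever (a joint): Turn of the red lever about the vertical axis at lever_pivot, rad: 0 = open, pointing to the station's +y; grows anticlockwise seen from above; 1.571 = end stop, locked, pointing to the station's -x, towards the robot, beside the lane. Starts at 0 to 0.3. Stiff: about 0.3 N m (3 to 5 N at 95 mm); stays where it is left. A brass eccentric cam beneath it turns with it.
- lever_pivot (a point): Point on the lever's vertical axis at the handle's mid height (z 63 mm), at x -9, y 110 mm in the station's frame. The steel hub there is 34 mm across. This frame turns with the lever: its y axis points along the handle.
- lever_tip (a point): End of the lever handle, 120 mm from the pivot, at z 63 mm. The red grip runs from 30 to 120 mm from the pivot and is 18 mm wide and 18 mm thick (z 54 to 72 mm); the base plate or table lies 44 to 54 mm beneath it.
- bolt (a joint): Travel of the sprung steel bolt (cam follower), m: 0 = drawn back clear of the lane. The cam meets it with the lever near 0.35 rad and has driven it 0.012 into the lane, behind the rack, at the lever's end stop. A spring (at most 5 N) draws it back. With the rack over 4 mm short of home the bolt jams on the rack's side and cannot come out fully.
- bolt_tip (a point): Middle of the bolt's end face, at x -9, y 46.5, z 28 mm in the station's frame when drawn back; the bolt is 12 mm wide, 14 mm high, and slides to -y.
- blue_rack: Bystander: loose blue rack, 127 x 85 x 45 mm, on an idle aluminium nest; origin at the centre of its underside. Leave it alone.
- amber_bottle: Bystander: amber bottle 48 mm across, 95 mm high, beside the lane on the side away from the lever. Origin under its centre.
- jar: Bystander: small clear jar, blue lid, 44 mm across, 50 mm high, on the base plate beyond the lever. Origin under its centre.
- white_bottle: Bystander: white bottle 64 mm across, 150 mm high, at the middle of the back. Origin under its centre.
- tip_box: Bystander: white box 127 x 85 x 60 mm at the right front. Origin under its centre.
- beaker: Bystander: glass beaker 70 mm across, 90 mm high, at the left. Origin under its centre.
- pipette: Bystander: white hand pipette lying on the table at the right front, 245 mm long, 30 mm wide. Origin beneath its middle.
There are look-alikes about, which are no part of the job. Several things have the shape of the rack; the one meant has the colours described above.

How it is judged:
By the outcome, as a careful person would: the job done as asked, in the order asked, and still so for the second after the job is handed in, with the robot touching nothing.
It also fails if it takes over 53 s, if anything falls off the work surface, if the arm or the gripper's body presses on something with over 40 N, if the wrist force passes 120 N, or if a joint passes its speed limit or range.

## Working session

There is one attempt and no reset: what is moved stays moved. The work goes in short steps, Python scripts to look and compute and a shell command to move; the robot and the scene stay as the last step left them, time stands still between calls to the robot, and variables do not carry over. Pictures are saved under pics/ and viewed, and the job is handed in when it is done.

```bash
ls; mkdir -p pics
python3 - <<'E'
from plant import bot
import cv2
s=bot.read_state(); print(s)
for n in ["scene","top","wrist"]:
    c=bot.snapshot(n); cv2.imwrite(f"pics/{n}0.png",c["pixels"]); 
    print(n,c["fx"],c["cx"],c["cy"],c["distortion"],c["extrinsics"])
E
```

```text
pics
{'t': 0.0, 'qpos': array([ 7.13072256e+01,  2.83159885e+01,  7.71298990e+01,  5.26429449e-05,
        7.46282321e+01, -5.47119307e+00]), 'joint_vel': array([ 0.01127762,  0.05195329, -0.11051571, -0.00388424, -0.06212423,
       -0.0228175 ]), 'tau': array([-4.71177691e-05, -8.82157803e+01, -3.83870566e+01, -5.74489900e-05,
        9.89872118e-03, -1.07535220e-05]), 'tcp_pos': array([142.84540655, 608.1578055 , 303.27184712]), 'eef_rot': array([[ 2.28717537e-01,  9.73492740e-01, -4.15439401e-04],
       [ 9.73491977e-01, -2.28717881e-01, -1.22510846e-03],
       [-1.28765261e-03, -1.24223134e-04, -9.99999163e-01]]), 'contact_force': array([-0.14944157, -0.36811141, -0.37460295]), 'wrist_torque': array([-0.0406753 ,  0.03267356,  0.03299582]), 'gripper_width': 85.29159362092715}
scene 435.6119044727961 258.78824234221173 186.72526206909552 [-0.0674502  0.         0.         0.         0.       ] [[ 7.98763313e-02  6.76047398e-01 -7.32515998e-01  1.47992206e+03]
 [ 9.96796297e-01 -5.11408422e-02  6.14959921e-02 -8.96275127e+01]
 [ 4.11272035e-03 -7.35081309e-01 -6.77966485e-01  9.
[... 164 characters left out ...]
    0.          0.          0.        ] [[ 8.99988375e-05 -9.91287840e-01  1.31713362e-01  2.96635266e+02]
 [-9.99954138e-01  1.17217272e-03  9.50515007e-03 -2.70153918e+01]
 [-9.57673050e-03 -1.31708177e-01 -9.91242272e-01  1.62493912e+03]
 [ 0.00000000e+00  0.00000000e+00  0.00000000e+00  1.00000000e+00]]
wrist 344.06421597389357 254.6551410392906 188.8868561010803 [-0.06148482  0.          0.          0.          0.        ] [[ 2.29705388e-01  9.24300803e-01  3.04800690e-01  6.38703591e+01]
 [ 9.73259308e-01 -2.17723923e-01 -7.32298561e-02  6.25702101e+02]
 [-1.32401294e-03  3.13471401e-01 -9.49596718e-01  3.74064303e+02]
 [ 0.00000000e+00  0.00000000e+00  0.00000000e+00  1.00000000e+00]]
```

View pics/scene0.png

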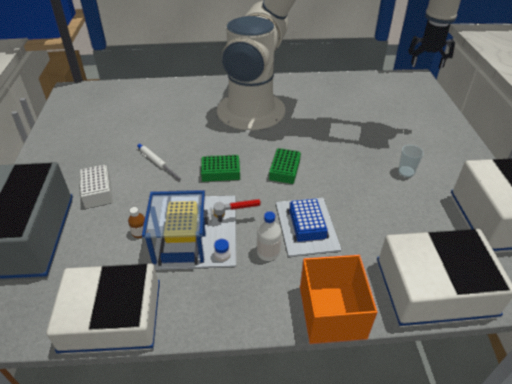

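View pics/top0.png

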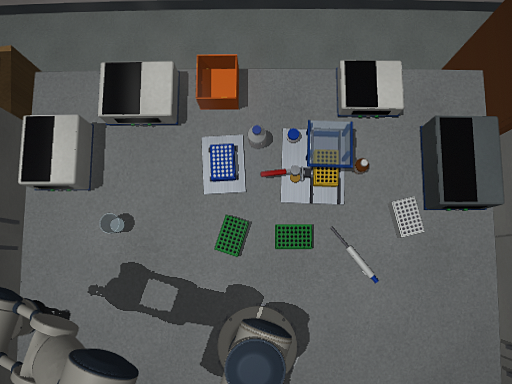

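View pics/wrist0.png

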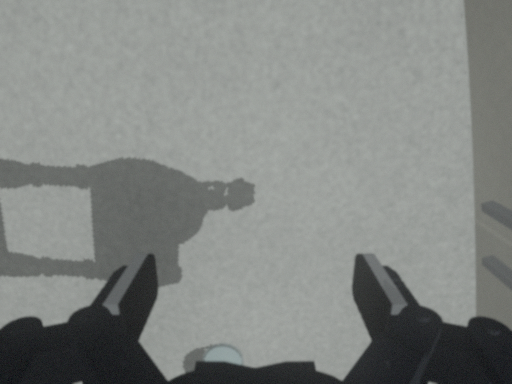

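Scene view: station on the right, with the yellow rack at about (182,218) under the blue-edged cover and the red lever at (245,204). In the top view the yellow rack is at (326,172), the lever at (273,173) and the cover at (330,143).

Things that could be mistaken for the rack, in top-view pixels:
- blue rack (222,162)
- green racks (294,236) and (233,235)
- white tip box (407,216)

I choose the yellow one at (326,172) and check it in a close crop.

```bash
cat > h.py <<'E'
from plant import bot
import cv2, numpy as np
def K(c): return np.array([[c["fx"],0,c["cx"]],[0,c["fy"],c["cy"]],[0,0,1.]])
def ray(c,uv,z):
    uv=np.array(uv,float).reshape(-1,1,2)
    n=cv2.undistortPoints(uv,K(c),np.array(c["distortion"])).reshape(-1,2)
    E=np.array(c["extrinsics"]); d=np.c_[n,np.ones(len(n))]@E[:3,:3].T; o=E[:3,3]
    return o+d*((np.asarray(z)-o[2])/d[:,2])[:,None]
def proj(c,P):
    E=np.linalg.inv(np.array(c["extrinsics"])); rv,_=cv2.Rodrigues(E[:3,:3])
    return cv2.projectPoints(np.array(P,float).reshape(-1,1,3),rv,E[:3,3],K(c),np.array(c["distortion"]))[0].reshape(-1,2)
def crop(c,x0,y0,x1,y1,f,name):
    cv2.imwrite("pics/"+name,cv2.resize(c["pixels"][y0:y1,x0:x1],None,fx=f,fy=f,interpolation=cv2.INTER_CUBIC))
E
python3 - <<'E'
from h import *
c=bot.snapshot("top"); crop(c,250,110,380,215,6,"topc.png")
c=bot.snapshot("scene"); crop(c,120,180,280,275,5,"scec.png")
E
```

```text
(no output)
```

View pics/topc.png

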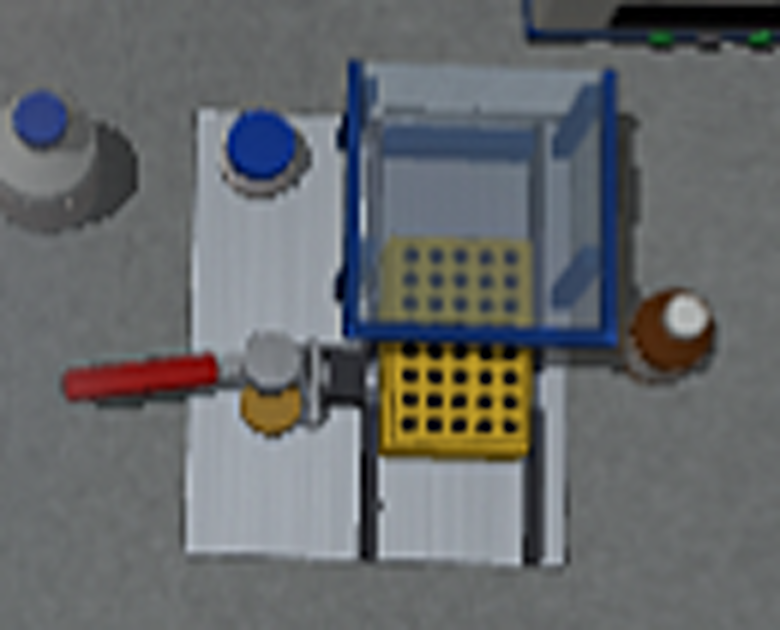

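View pics/scec.png

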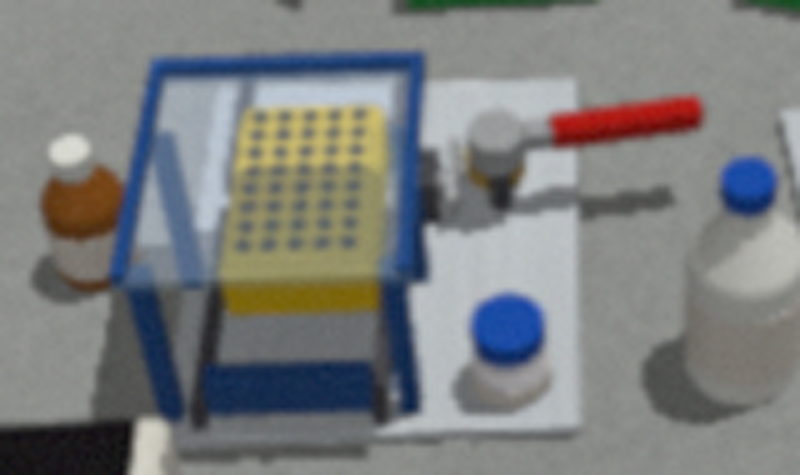

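The crop confirms the yellow rack with black holes, its near end sticking out in front of the cover's blue edge. Base-plate corners are at crop (186,552), (565,563) and (198,108), and the cover front edge runs (345,335) to (617,342).

Run:
```python
from h import *
c=bot.snapshot("top")
f=lambda L:[(250+u/6-.42,110+v/6-.42) for u,v in L]
pl=ray(c,f([(186,552),(565,563),(198,108)]),10.); print("plate",pl.round(1))
nl,nr,fl=pl[:,:2]
print("width(225)",np.linalg.norm(nl-nr),"len(270)",np.linalg.norm(fl-nl))
d=fl-nl; print("yaw long",np.degrees(np.arctan2(d[1],d[0]))); d=nl-nr; print("yaw short",np.degrees(np.arctan2(-d[0],d[1])))
cv=ray(c,f([(345,335),(617,342)]),137.); print("cover",cv.round(1),np.linalg.norm(cv[0]-cv[1]))
d=cv[0]-cv[1];print("yaw cover",np.degrees(np.arctan2(-d[0],d[1])))
print("rack",ray(c,f([(382,449),(530,456)]),55.).round(1))
print("pivot top",ray(c,f([(273,357)]),72.).round(1), "tip",ray(c,f([(64,384)]),63.).round(1))
# fit station pose from points
L=np.array([(-115,155),(-115,-70),(155,155),(-8,75),(-8,-75)],float); W=np.vstack([pl[:,:2],cv[:,:2]])
a=L-L.mean(0); b=W-W.mean(0); th=np.arctan2((a[:,0]*b[:,1]-a[:,1]*b[:,0]).sum(),(a*b).sum())
R=np.array([[np.cos(th),-np.sin(th)],[np.sin(th),np.cos(th)]]); t=W.mean(0)-R@L.mean(0)
print("yaw",np.degrees(th),"t",t,"res",(L@R.T+t-W).round(1))
# check in scene
s=bot.snapshot("scene"); im=s["pixels"].copy()
P=np.array([(-115,155,10),(-115,-70,10),(155,155,10),(-8,75,137),(-8,-75,137),(150,75,137),(150,-75,137),(-9,110,75),(-9,230,63),(128,44,40),(128,-44,40)],float)
Q=np.c_[P[:,:2]@R.T+t,P[:,2]]
for nm,k,o in (("scene",s,(120,180,280,275,5)),("top",c,(250,110,380,215,6))):
    x0,y0,x1,y1,g=o; im=cv2.resize(k["pixels"][y0:y1,x0:x1],None,fx=g,fy=g)
    for u,v in proj(k,Q): cv2.circle(im,(int((u-x0+.5)*g),int((v-y0+.5)*g)),4,(255,0,255),-1)
    cv2.imwrite(f"pics/ov_{nm}.png",im)
```

```text
plate [[ 497.8  -85.8   10. ]
 [ 491.  -309.    10. ]
 [ 767.3  -94.8   10. ]]
width(225) 223.3230760622192 len(270) 269.6492124573249
yaw long -1.9035654769115185
yaw short -1.7461416529407965
cover [[ 601.7 -169.1  137. ]
 [ 597.8 -318.5  137. ]] 149.46787340253385
yaw cover -1.5136728822707906
rack [[ 551.7 -197.3   55. ]
 [ 547.6 -282.5   55. ]]
pivot top [[ 602.3 -134.    72. ]] tip [[588.4 -14.4  63. ]]
yaw -1.875347820934784 t [ 607.72309698 -244.01767232] res [[ 0.1  0.5]
 [-0.5 -1.2]
 [ 0.4  0.6]
 [ 0.5  0.3]
 [-0.5 -0.2]]
```

View pics/ov_scene.png

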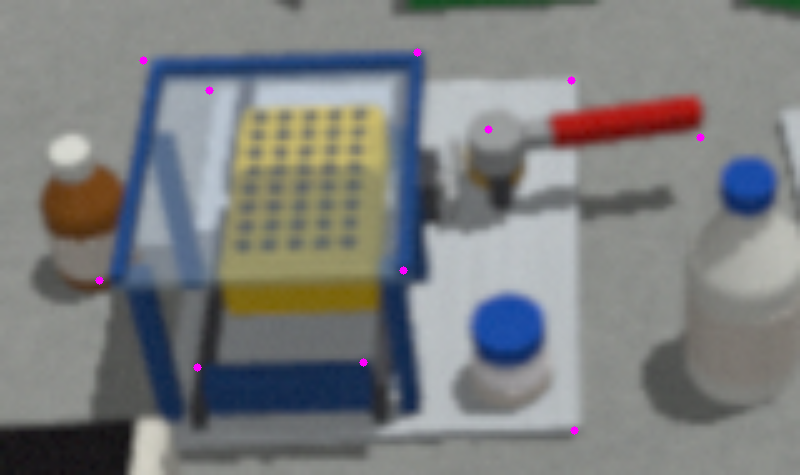

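```bash
python3 -m handwheel --help 2>&1 | head -20
```

```text
invalid input: not JSON, or not a number
```

The overlay agrees to about 2 px (about 4 mm in y). That gives a station pose of roughly (608,-243) with yaw -1.9°, and the rack about 59 mm short of home.

The moves only offer shift and roll, so I first carry the tool to the station's azimuth, high and shut. There I will see whether reaching past the workspace tips the tool forward.

```bash
python3 -m handwheel '[[[-0.24,0.34,-0.117,-11.3,0],[-0.24,0.34,-0.117,-11.3,0],[-0.24,0.34,-0.117,-11.3,0],[-0.24,0.34,-0.117,-11.3,0],[-0.24,0.34,-0.117,-11.3,0],[-0.24,0.34,-0.117,-11.3,0],[-0.24,0.34,-0.117,-11.3,0],[-0.24,0.34,-0.117,-11.3,0],[-0.24,0.34,-0.117,-11.3,0],[-0.24,0.34,-0.117,-11.3,0]]]'
```

```text
t: 1.18
tcp_pos: [408.8, 307.7, 416.9]
eef_rot: [[0.033, 0.999, 0.0], [0.999, -0.033, -0.0], [-0.0, 0.0, -1.0]]
contact_force: [2.0, 0.5, -0.0]
gripper_width: 0.1
```

```bash
python3 -m handwheel '[[[-0.32,0.30,0,0,0],[-0.32,0.30,0,0,0],[-0.32,0.30,0,0,0],[-0.32,0.30,0,0,0],[-0.32,0.30,0,0,0],[-0.32,0.30,0,0,0],[-0.32,0.30,0,0,0],[-0.32,0.30,0,0,0],[-0.32,0.30,0,0,0],[-0.32,0.30,0,0,0]]]'
```

```text
t: 2.02
tcp_pos: [683.2, -6.1, 416.9]
eef_rot: [[0.034, 0.999, 0.0], [0.999, -0.034, -0.0], [-0.0, 0.0, -1.0]]
contact_force: [0.2, 0.5, 0.7]
gripper_width: -0.1
```

```bash
python3 -m handwheel '[[[0,0.25,0,0,0],[0,0.25,0,0,0],[0,0.25,0,0,0],[0,0.25,0,0,0],[0,0.25,0,0,0],[0,0.25,0,0,0],[0,0.25,0,0,0]]]'; python3 -c "
from plant import bot;print(bot.read_state()['qpos'].round(1))"
```

```text
t: 2.6
tcp_pos: [886.8, -13.7, 390.2]
eef_rot: [[0.034, 0.999, 0.015], [0.999, -0.034, 0.001], [0.001, 0.015, -1.0]]
contact_force: [-1.0, -0.1, -3.6]
gripper_width: 0.2
[-4.800e+00  5.380e+01  1.300e+01  1.000e-01  1.124e+02 -9.280e+01]
```

Joint 3 is near its limit, and the tool has begun to tip forward (z axis +0.015 in x). I push farther.

```bash
python3 -m handwheel '[[[0,0.3,0,0,0],[0,0.3,0,0,0],[0,0.3,0,0,0],[0,0.3,0,0,0],[0,0.3,0,0,0],[0,0.3,0,0,0]]]'; python3 -c "
from plant import bot;print(bot.read_state()['qpos'].round(1))"
```

```text
t: 3.1
tcp_pos: [918.2, -17.2, 337.5]
eef_rot: [[0.034, 0.998, 0.048], [0.999, -0.034, 0.0], [0.002, 0.048, -0.999]]
contact_force: [-0.5, -1.0, -0.3]
gripper_width: 0.1
[ -4.9  57.3  12.6   0.3 107.3 -92.8]
```

```bash
python3 -m handwheel '[[[0,0.4,-0.25,0,0],[0,0.4,-0.25,0,0],[0,0.4,-0.25,0,0],[0,0.4,-0.25,0,0],[0,0.4,-0.25,0,0],[0,0.4,-0.25,0,0],[0,0.4,-0.25,0,0],[0,0.4,-0.25,0,0]]]'; python3 -c "
from plant import bot;print(bot.read_state()['qpos'].round(1))"
```

```text
t: 3.77
tcp_pos: [904.9, -19.7, 391.2]
eef_rot: [[0.034, 0.996, 0.081], [0.999, -0.034, -0.001], [0.002, 0.081, -0.997]]
contact_force: [0.3, 0.0, -1.0]
gripper_width: -0.2
[ -5.1  53.9  12.6   0.4 108.8 -93.1]
```

```bash
python3 -m handwheel '[[[0,0.4,-0.15,0,0],[0,0.4,-0.15,0,0]]]'; python3 -m handwheel '[[[0,0.4,-0.15,0,0],[0,0.4,-0.15,0,0]]]';  python3 -c "
from plant import bot;print(bot.read_state()['qpos'].round(1))"
```

```text
t: 3.93
tcp_pos: [912.2, -20.8, 396.7]
eef_rot: [[0.034, 0.993, 0.117], [0.999, -0.034, -0.001], [0.003, 0.117, -0.993]]
contact_force: [0.4, -0.3, 0.2]
gripper_width: 0.0
t: 4.1
tcp_pos: [918.5, -21.8, 404.0]
eef_rot: [[0.034, 0.988, 0.151], [0.999, -0.034, -0.002], [0.003, 0.151, -0.988]]
contact_force: [-0.4, -0.8, 0.8]
gripper_width: 0.3
[ -5.3  53.2  12.6   0.7 105.5 -93.1]
```

Each two-row call gives about 2° of forward tilt. I repeat it to reach about 35°.

```bash
python3 -m handwheel '[[[0,0.4,-0.15,0,0],[0,0.4,-0.15,0,0]]]' >/dev/null; python3 -m handwheel '[[[0,0.4,-0.15,0,0],[0,0.4,-0.15,0,0]]]'>/dev/null; python3 -m handwheel '[[[0,0.4,-0.1,0,0],[0,0.4,-0.1,0,0]]]'>/dev/null; python3 -m handwheel '[[[0,0.4,-0.1,0,0],[0,0.4,-0.1,0,0]]]';   python3 -c "
from plant import bot;print(bot.read_state()['qpos'].round(1))"
```

```text
t: 4.77
tcp_pos: [942.2, -25.1, 439.0]
eef_rot: [[0.033, 0.956, 0.291], [0.999, -0.033, -0.006], [0.004, 0.291, -0.957]]
contact_force: [-0.3, -0.5, -0.1]
gripper_width: -0.1
[ -5.5  51.5  12.6   1.3  99.  -93.2]
```

```bash
python3 -m handwheel '[[[0,0.4,-0.05,0,0],[0,0.4,-0.05,0,0]]]' >/dev/null; python3 -m handwheel '[[[0,0.4,-0.05,0,0],[0,0.4,-0.05,0,0]]]'>/dev/null; python3 -m handwheel '[[[0,0.4,-0.05,0,0],[0,0.4,-0.05,0,0]]]'>/dev/null; python3 -m handwheel '[[[0,0.4,0,0,0],[0,0.4,0,0,0]]]'>/dev/null;  python3 -m handwheel '[[[0,0.4,0,0,0],[0,0.4,0,0,0]]]'; python3 -c "
from plant import bot;print(bot.read_state()['qpos'].round(1))"
```

```text
t: 5.6
tcp_pos: [986.0, -28.7, 451.0]
eef_rot: [[0.033, 0.893, 0.449], [0.999, -0.032, -0.011], [0.005, 0.449, -0.893]]
contact_force: [-0.8, 0.5, 0.5]
gripper_width: -0.1
[ -5.6  51.8  12.7   1.9  89.  -93.3]
```

```bash
python3 -m handwheel '[[[0,0.4,0,0,0],[0,0.4,0,0,0]]]' >/dev/null; python3 -m handwheel '[[[0,0.4,0,0,0],[0,0.4,0,0,0]]]'>/dev/null; python3 -m handwheel '[[[0,0.4,0.05,0,0],[0,0.4,0.05,0,0]]]'>/dev/null; python3 -m handwheel '[[[0,0.4,0.05,0,0],[0,0.4,0.05,0,0]]]'>/dev/null;  python3 -m handwheel '[[[0,0.4,0.05,0,0],[0,0.4,0.05,0,0]]]'; python3 -c "
from plant import bot;print(bot.read_state()['qpos'].round(1))"
```

```text
t: 6.43
tcp_pos: [1025.6, -31.5, 469.4]
eef_rot: [[0.033, 0.805, 0.592], [0.999, -0.029, -0.015], [0.005, 0.592, -0.806]]
contact_force: [0.2, 0.4, -0.6]
gripper_width: 0.1
[ -5.7  52.1  12.6   2.6  79.1 -93.4]
```

```bash
cat >> h.py <<'E'
TH=np.radians(-1.88); T0=np.array([607.7,-243.])
RS=np.array([[np.cos(TH),-np.sin(TH)],[np.sin(TH),np.cos(TH)]])
def st2w(x,y,z): p=RS@np.array([x,y],float)+T0; return np.array([p[0],p[1],z])
def w2st(p): q=RS.T@(np.array(p[:2])-T0); return np.array([q[0],q[1],p[2]])
def tip(s=None,L=73.):
    s=s or bot.read_state(); return s["tcp_pos"]+L*s["eef_rot"][:,2]
def go(target,L=73.):
    s=bot.read_state(); d=target-tip(s,L); print("tip st",w2st(tip(s,L)).round(1),"world",tip(s,L).round(1),"shift tool mm",(s["eef_rot"].T@d).round(1),"dist",np.linalg.norm(d).round(),"F",s["contact_force"].round(1),"t",round(s["t"],2))
E
python3 -m handwheel '[[[0,0.4,0.05,0,0],[0,0.4,0.05,0,0]]]'
python3 - <<'E'
from h import *
go(st2w(-130,0,200))
E
```

```text
t: 6.6
tcp_pos: [1031.6, -31.9, 476.6]
eef_rot: [[0.033, 0.786, 0.618], [0.999, -0.029, -0.016], [0.005, 0.618, -0.786]]
contact_force: [-0.6, 0.5, 0.5]
gripper_width: -0.1
tip st [461.8 225.2 419.2] world [1076.7  -33.1  419.2] shift tool mm [-226.2 -600.1 -194.5] dist 670.0 F [-0.6  0.5  0.5] t 6.6
```

Tilt is now 38°, and its azimuth matches the lane. Next I move back to the lane's near end, high.

```bash
python3 -m handwheel '[[[-0.226,-0.6,-0.195,0,0],[-0.226,-0.6,-0.195,0,0],[-0.226,-0.6,-0.195,0,0],[-0.226,-0.6,-0.195,0,0],[-0.226,-0.6,-0.195,0,0],[-0.226,-0.6,-0.195,0,0],[-0.226,-0.6,-0.195,0,0],[-0.226,-0.6,-0.195,0,0],[-0.226,-0.6,-0.195,0,0],[-0.226,-0.6,-0.195,0,0]]]'
python3 - <<'E'
from h import *
go(st2w(-130,0,200))
E
```

```text
t: 7.43
tcp_pos: [696.0, -147.0, 354.7]
eef_rot: [[0.032, 0.786, 0.617], [0.999, -0.029, -0.016], [0.005, 0.617, -0.787]]
contact_force: [1.0, -1.7, -0.5]
gripper_width: 0.1
tip st [130.2  99.1 297.3] world [ 741.1 -148.2  297.3] shift tool mm [ -99.5 -264.5  -84.6] dist 295.0 F [ 1.  -1.7 -0.5] t 7.43
```

```bash
python3 -m handwheel '[[[-0.1,-0.265,-0.085,0,0],[-0.1,-0.265,-0.085,0,0],[-0.1,-0.265,-0.085,0,0],[-0.1,-0.265,-0.085,0,0],[-0.1,-0.265,-0.085,0,0],[-0.1,-0.265,-0.085,0,0],[-0.1,-0.265,-0.085,0,0],[-0.1,-0.265,-0.085,0,0],[-0.1,-0.265,-0.085,0,0]]]'
python3 - <<'E'
from h import *
go(st2w(-110,0,34))
c=bot.snapshot("top"); crop(c,220,90,400,225,4,"t2.png")
c=bot.snapshot("scene"); crop(c,100,120,290,275,4,"s2.png")
c=bot.snapshot("wrist"); cv2.imwrite("pics/w2.png",c["pixels"])
E
```

```text
t: 8.18
tcp_pos: [442.8, -235.8, 277.4]
eef_rot: [[0.044, 0.806, 0.591], [0.999, -0.041, -0.019], [0.009, 0.591, -0.807]]
contact_force: [0.7, -0.0, -0.8]
gripper_width: 0.3
tip st [-121.9    1.8  218.5] world [ 485.9 -237.2  218.5] shift tool mm [ -3.3 -99.4 155.9] dist 185.0 F [ 0.7 -0.  -0.8] t 8.18
```

View pics/t2.png

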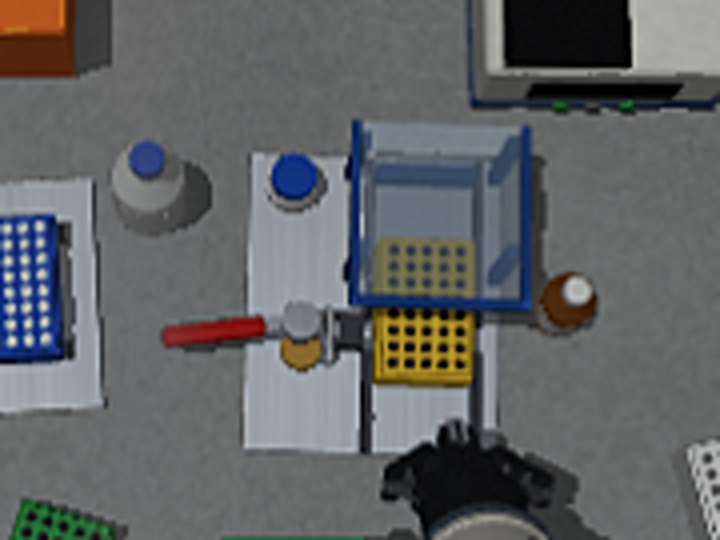

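View pics/w2.png

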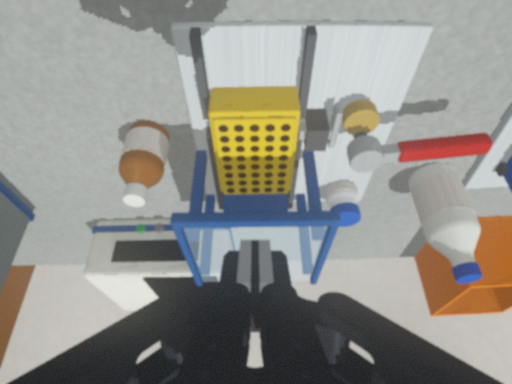

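View pics/s2.png

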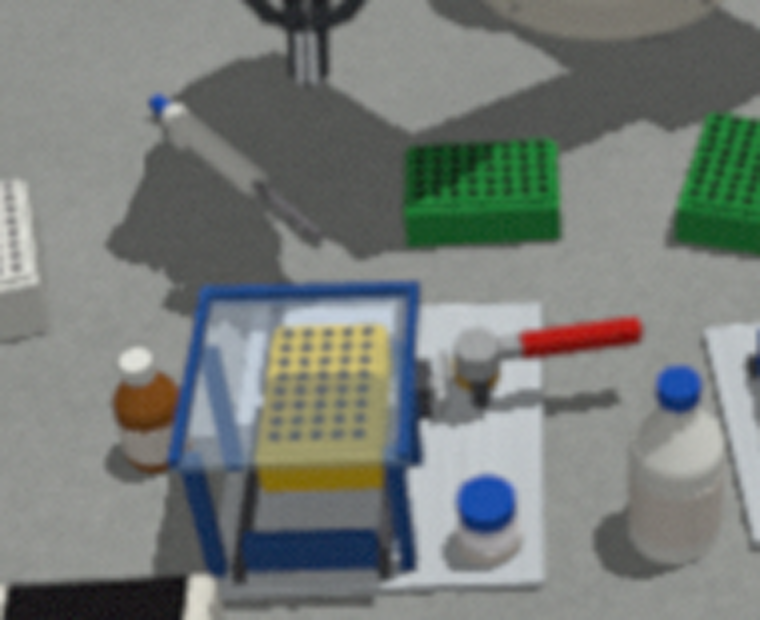

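Tips are over the lane's near end at top crop (458,425). The wrist view shows the yellow rack ahead with the cover behind it, and no obstacle between. I lower now.

```bash
python3 -m handwheel '[[[-0.002,-0.06,0.095,0,0],[-0.002,-0.06,0.095,0,0],[-0.002,-0.06,0.095,0,0],[-0.002,-0.06,0.095,0,0],[-0.002,-0.06,0.095,0,0]]]'
python3 - <<'E'
from h import *
go(st2w(-110,0,34))
c=bot.snapshot("top"); print(proj(c,tip())); crop(c,220,90,400,225,4,"t3.png")
print(ray(c,[(294,236),(355,255),(270,222),(313,248),(378,280)],30.).round())
E
```

```text
t: 8.75
tcp_pos: [485.3, -234.5, 213.3]
eef_rot: [[0.053, 0.839, 0.541], [0.998, -0.052, -0.017], [0.014, 0.541, -0.841]]
contact_force: [-0.7, 0.2, 0.6]
gripper_width: 0.1
tip st [-83.1   4.5 151.9] world [ 524.8 -235.7  151.9] shift tool mm [ -6.7 -86.3  84.6] dist 121.0 F [-0.7  0.2  0.6] t 8.75
[[328.51386504 187.9279047 ]]
[[ 375. -131.   30.]
 [ 310. -340.   30.]
 [ 424.  -48.   30.]
 [ 334. -196.   30.]
 [ 224. -418.   30.]]
```

View pics/t3.png

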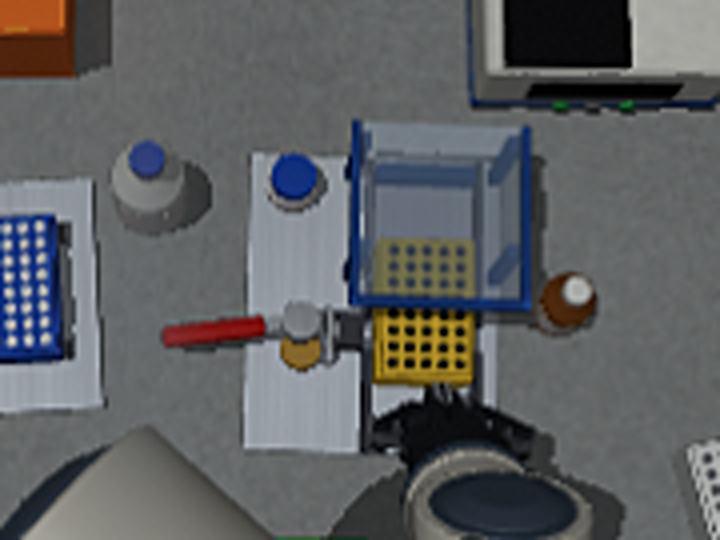

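Run:
```python
from h import *
print(bot.read_state()['qpos'].round(1)); go(st2w(-83,0,152))
```

```text
[ -42.2   24.1  114.7   55.3   25.2 -176.6]
tip st [-83.5   4.2 152.1] world [ 524.4 -236.   152.1] shift tool mm [-4.2  0.5  0.3] dist 4.0 F [ 0.1  0.5 -0.4] t 8.8
```

Joint 6 sits at its limit (-176.6), so the tilt is eroding. I fit the arm's kinematics to the readings so far to choose a roll that frees it.

```bash
cat > fk.py <<'E'
from h import *
from scipy.optimize import least_squares
from scipy.spatial.transform import Rotation as Ro
def fk(q,p):
    h,a1,l2,a3,l3,d,l6,r0=p
    q=np.radians(q)
    Rz=Ro.from_euler('z',q[0]).as_matrix(); ry=lambda a:Ro.from_euler('y',a).as_matrix(); rz=lambda a:Ro.from_euler('z',a).as_matrix()
    A=Rz@ry(q[1]); B=Rz@ry(q[1]+q[2])
    P=Rz@np.array([a1,d,h])+A@np.array([0,0,l2])+B@np.array([a3,0,l3])
    R=B@rz(q[3])@ry(q[4]); P=P+R@np.array([0,0,l6])
    return P,R@rz(q[5]+r0)
now=bot.read_state()
D=[([71.3072,28.316,77.13,0,74.628,-5.471],[142.845,608.158,303.27]),
([-4.8,53.8,13,.1,112.4,-92.8],[886.8,-13.7,390.2]),([-4.9,57.3,12.6,.3,107.3,-92.8],[918.2,-17.2,337.5]),
([-5.1,53.9,12.6,.4,108.8,-93.1],[904.9,-19.7,391.2]),([-5.3,53.2,12.6,.7,105.5,-93.1],[918.5,-21.8,404]),
([-5.5,51.5,12.6,1.3,99,-93.2],[942.2,-25.1,439]),([-5.6,51.8,12.7,1.9,89,-93.3],[986,-28.7,451]),([-5.7,52.1,12.6,2.6,79.1,-93.4],[1025.6,-31.5,469.4]),
(list(now["qpos"]),list(now["tcp_pos"]))]
f=lambda p:np.r_[np.concatenate([fk(q,p)[0]-t for q,t in D]), 200*(fk(D[-1][0],p)[1]-now["eef_rot"]).ravel(), 0.02*(p[[1,3]])]
best=min((least_squares(f,[350,0,400,0,400,60,200,r]) for r in (0,1.57,3.14,-1.57)),key=lambda r:r.cost)
P=best.x
if __name__=="__main__":
    print(P.round(2),best.cost); print(f(P).round(1)[:27]); print((fk(D[-1][0],P)[1]-now["eef_rot"]).round(3))
    np.save("fk.npy",P)
E
python3 fk.py
```

```text
[254.85  -2.12 598.81 116.96 385.12  59.49 263.17   3.14] 5.072328590447133
[ 0.  -0.2  0.3 -0.1 -0.6 -0.6  0.1 -0.5  0.5  0.1  0.4  0.5 -0.2 -0.5
  0.6  0.3  0.  -0.1 -0.3  0.6 -1.   0.3  0.7  0.   0.1 -0.  -0.2]
[[-0.  0.  0.]
 [ 0.  0. -0.]
 [-0.  0. -0.]]
```

```bash
cat > ik.py <<'E'
from h import *
from fk import fk
P=np.load("fk.npy")
lo=np.array([-166.48,-47.26,12.59,-70.14,6.76,-176.63]);hi=np.array([166.48,123.95,153.08,250.14,159.57,176.63])
def Rt(al,rho,yaw=-1.88):  # fingers forward-down tilt al, roll rho about tool z; rho=0: tool y forward
    B=np.array([[0,1,0],[1,0,0],[0,0,-1.]])  # x->+y, y->+x
    return Ro.from_euler('z',yaw,degrees=True).as_matrix()@Ro.from_euler('y',-al,degrees=True).as_matrix()@B@Ro.from_euler('z',rho,degrees=True).as_matrix()
from scipy.optimize import least_squares
from scipy.spatial.transform import Rotation as Ro
def ik(tp,R,q0):
    tcp=tp-73*R[:,2]
    def f(q):
        p,r=fk(q,P); return np.r_[p-tcp,300*(r-R).ravel()]
    s=least_squares(f,np.clip(q0,lo-400,hi+400)); return s.x,s.cost
if __name__=="__main__":
    q0=bot.read_state()["qpos"]
    print(Rt(30,0).round(2))
    for al in (32,38):
      for x in (-85,-60,0):
       for z in (34,120):
        q,c=ik(st2w(x,0,z),Rt(al,0),q0); print(al,x,z,q.round(1),round(c,3))
E
python3 ik.py
```

```text
[[ 0.03  0.87  0.5 ]
 [ 1.   -0.03 -0.02]
 [ 0.    0.5  -0.87]]
32 -85 34 [ -42.4   39.1  118.7   98.6   20.4 -225.1] 0.0
32 -85 120 [ -42.4   27.9  115.7   62.4   22.9 -186.3] 0.0
32 -60 34 [ -40.3   39.4  115.7   93.4   19.2 -217.5] 0.0
32 -60 120 [ -40.3   28.8  112.8   58.5   22.7 -180.3] 0.0
32 0 34 [ -35.9   40.7  108.2   78.    17.6 -197.2] 0.0
32 0 120 [ -35.9   31.4  105.6   48.9   23.1 -166.2] 0.0
38 -85 34 [ -45.2   41.8  122.6  117.4   28.4 -247.1] 0.0
38 -85 120 [ -45.2   29.5  119.9   87.9   25.  -214.3] 0.0
38 -60 34 [ -42.8   41.8  119.6  115.2   26.4 -242. ] 0.0
38 -60 120 [ -42.8   30.2  117.    85.1   23.9 -209. ] 0.0
38 0 34 [ -37.9   42.4  112.2  107.2   22.2 -228.2] 0.0
38 0 120 [ -37.9   32.3  109.9   76.2   21.9 -194.9] 0.0
```

The fitted model shows the same tool pose is reachable with joint 6 one full turn up (about +113 to +150). I unwind it with a +360° roll here in free air.

```bash
python3 -m handwheel '[[[0,0,0,7,0],[0,0,0,14,0],[0,0,0,21,0],[0,0,0,28,0],[0,0,0,35,0],[0,0,0,42,0],[0,0,0,49,0],[0,0,0,56,0],[0,0,0,63,0],[0,0,0,70,0]]]'
python3 -c "
from plant import bot;print(bot.read_state()['qpos'].round(1))"
```

```text
t: 9.63
tcp_pos: [484.8, -234.7, 214.3]
eef_rot: [[0.808, 0.232, 0.542], [0.287, -0.958, -0.018], [0.515, 0.17, -0.84]]
contact_force: [-0.5, 0.9, -0.2]
gripper_width: 0.1
[ -42.2   24.   114.7   55.2   25.3 -106.2]
```

```bash
python3 -m handwheel '[[[0,0,0,7,0],[0,0,0,14,0],[0,0,0,21,0],[0,0,0,28,0],[0,0,0,35,0],[0,0,0,42,0],[0,0,0,49,0],[0,0,0,56,0],[0,0,0,63,0],[0,0,0,70,0]]]' >/dev/null
python3 -m handwheel '[[[0,0,0,7,0],[0,0,0,14,0],[0,0,0,21,0],[0,0,0,28,0],[0,0,0,35,0],[0,0,0,42,0],[0,0,0,49,0],[0,0,0,56,0],[0,0,0,63,0],[0,0,0,70,0]]]' >/dev/null
python3 -m handwheel '[[[0,0,0,7,0],[0,0,0,14,0],[0,0,0,21,0],[0,0,0,28,0],[0,0,0,35,0],[0,0,0,42,0],[0,0,0,49,0],[0,0,0,56,0],[0,0,0,63,0],[0,0,0,70,0]]]' 
python3 -m handwheel '[[[0,0,0,7,0],[0,0,0,14,0],[0,0,0,21,0],[0,0,0,28,0],[0,0,0,35,0],[0,0,0,42,0],[0,0,0,49,0],[0,0,0,56,0],[0,0,0,63,0],[0,0,0,70,0]]]'
python3 - <<'E'
from h import *
print(bot.read_state()['qpos'].round(1)); go(st2w(-95,0,80))
E
```

```text
t: 12.13
tcp_pos: [484.6, -234.6, 217.0]
eef_rot: [[-0.81, 0.216, 0.545], [0.246, 0.969, -0.019], [-0.532, 0.118, -0.838]]
contact_force: [0.9, -0.6, -0.5]
gripper_width: -0.1
t: 12.97
tcp_pos: [484.5, -234.6, 217.9]
eef_rot: [[-0.069, 0.835, 0.546], [0.995, 0.095, -0.02], [-0.068, 0.542, -0.837]]
contact_force: [0.0, 0.6, 0.0]
gripper_width: -0.1
[-42.3  23.6 114.7  55.2  25.4 175.1]
tip st [-83.5   4.2 156.8] world [ 524.4 -236.   156.8] shift tool mm [  2.2 -51.7  58. ] dist 78.0 F [0.  0.6 0. ] t 12.97
```

```bash
python3 -m handwheel '[[[0.001,-0.02,0.022,0,0],[0.002,-0.04,0.044,0,0],[0.002,-0.052,0.058,2,0],[0.002,-0.052,0.058,5,0],[0.002,-0.052,0.058,8,0],[0.002,-0.052,0.058,8,0]]]'
python3 - <<'E'
from h import *
print(bot.read_state()['qpos'].round(1)); go(st2w(-90,0,26))
E
```

```text
t: 13.47
tcp_pos: [472.6, -238.7, 141.1]
eef_rot: [[0.051, 0.836, 0.546], [0.999, -0.048, -0.02], [0.01, 0.547, -0.837]]
contact_force: [-0.4, 0.1, 0.4]
gripper_width: -0.3
[-43.9  33.1 119.4  86.   21.4 148.5]
tip st [-95.3  -0.3  80. ] world [ 512.4 -240.2   80. ] shift tool mm [ -0.1 -25.1  48.1] dist 54.0 F [-0.4  0.1  0.4] t 13.47
```

```bash
python3 -m handwheel '[[[0,-0.012,0.024,0,0],[0,-0.025,0.048,0,0],[0,-0.025,0.048,0,0]]]'
python3 - <<'E'
from h import *
print(bot.read_state()['qpos'].round(1)); go(st2w(-67,0,26))
c=bot.snapshot("top"); print(proj(c,tip())); crop(c,220,90,400,225,4,"t4.png")
c=bot.snapshot("scene"); print(proj(c,tip())); crop(c,100,120,290,275,4,"s4.png")
c=bot.snapshot("wrist"); cv2.imwrite("pics/w4.png",c["pixels"])
E
```

```text
t: 13.72
tcp_pos: [478.1, -238.9, 86.0]
eef_rot: [[0.049, 0.836, 0.547], [0.999, -0.045, -0.021], [0.007, 0.547, -0.837]]
contact_force: [-1.0, 0.8, -0.5]
gripper_width: 0.0
[-43.3  40.9 120.2 108.3  22.3 124.9]
tip st [-89.7  -0.3  24.9] world [ 518.1 -240.4   24.9] shift tool mm [ 0.7 19.6 11.5] dist 23.0 F [-1.   0.8 -0.5] t 13.72
[[324.64055996 195.33424734]]
[[183.0942516  198.99079421]]
```

View pics/w4.png

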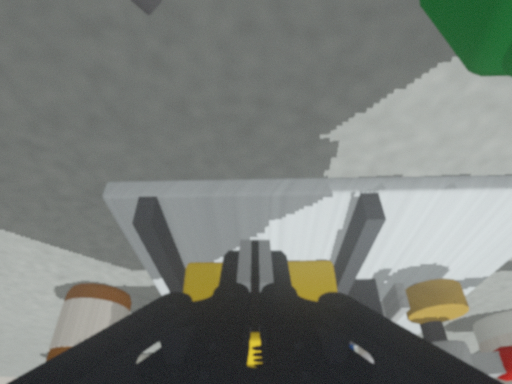

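View pics/s4.png

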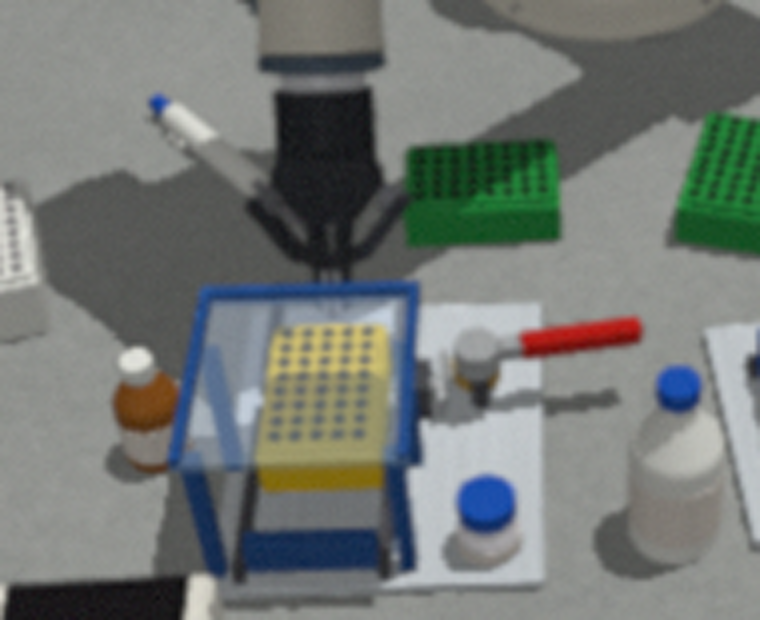

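The wrist view shows the tips at (255,250), centred on the yellow rack (185–335) between the guides. I push forward 60 mm in gentle steps.

```bash
python3 -m handwheel '[[[0,0.007,0.0045,0,0],[0,0.014,0.009,0,0],[0,0.0195,0.0128,0,0],[0,0.025,0.0164,0,0],[0,0.030,0.0196,0,0],[0.001,0.035,0.023,0,0],[0.001,0.040,0.0262,0,0],[0.001,0.045,0.0295,0,0],[0.001,0.050,0.0328,0,0],[0.001,0.050,0.0328,0,0]]]'
python3 - <<'E'
from h import *
print(bot.read_state()['qpos'].round(1)); go(st2w(-8,0,25))
c=bot.snapshot("top"); print(proj(c,tip())); crop(c,220,90,400,225,4,"t5.png")
c=bot.snapshot("scene"); crop(c,100,120,290,275,4,"s5.png")
E
```

```text
t: 14.7
tcp_pos: [539.0, -240.8, 89.4]
eef_rot: [[0.048, 0.834, 0.549], [0.999, -0.044, -0.021], [0.007, 0.549, -0.836]]
contact_force: [-0.3, 0.7, 0.2]
gripper_width: -0.1
[-38.3  41.1 112.8  95.5  19.  143.5]
tip st [-28.6  -0.2  28.4] world [ 579.1 -242.3   28.4] shift tool mm [ 0.5 15.3 14.2] dist 21.0 F [-0.3  0.7  0.2] t 14.7
[[325.04104134 178.11518279]]
```

View pics/s5.png

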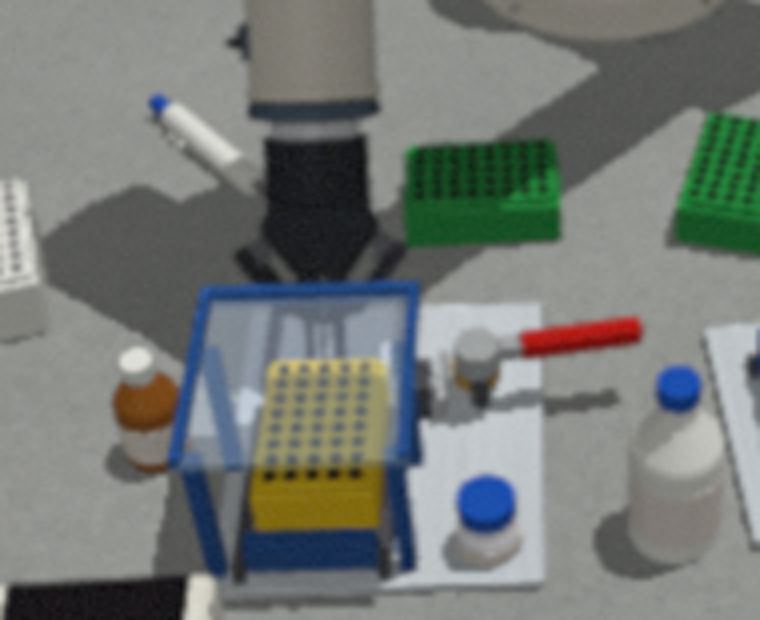

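View pics/t5.png

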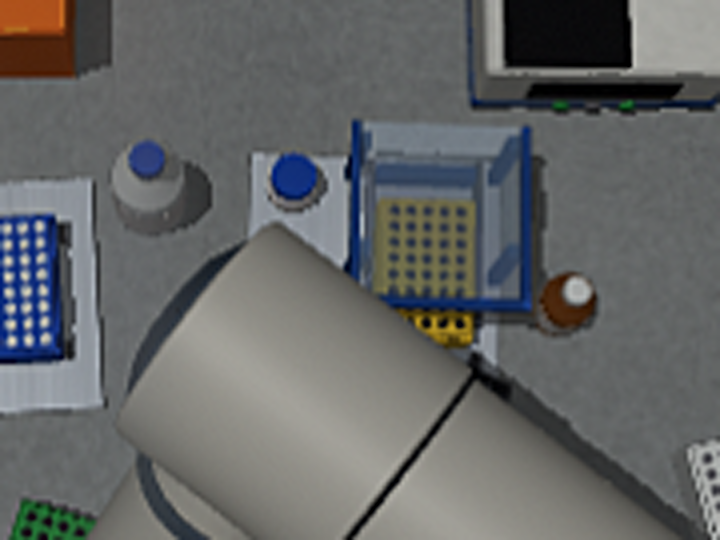

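The rack slid about 40 mm and the fingers now reach under the cover's front edge. I continue in small steps, watching the force.

```bash
python3 -m handwheel '[[[0,0.002,0.002,0,0],[0,0.0045,0.004,0,0],[0,0.007,0.006,0,0],[0,0.0095,0.008,0,0],[0,0.012,0.010,0,0],[0,0.012,0.010,0,0]]]'
python3 - <<'E'
from h import *
go(st2w(-5,0,26))
E
python3 -m handwheel '[[[0,0.0015,0.001,0,0],[0,0.003,0.002,0,0],[0,0.003,0.002,0,0]]]'
python3 - <<'E'
from h import *
go(st2w(-5,0,26))
E
```

```text
t: 15.3
tcp_pos: [554.2, -241.3, 87.0]
eef_rot: [[0.048, 0.835, 0.548], [0.999, -0.044, -0.02], [0.008, 0.549, -0.836]]
contact_force: [-0.1, -0.1, -0.4]
gripper_width: -0.2
tip st [-13.5  -0.2  26. ] world [ 594.2 -242.7   26. ] shift tool mm [0.3 7.1 4.7] dist 8.0 F [-0.1 -0.1 -0.4] t 15.3
t: 15.55
tcp_pos: [558.1, -241.5, 86.9]
eef_rot: [[0.048, 0.835, 0.549], [0.999, -0.044, -0.02], [0.008, 0.549, -0.836]]
contact_force: [-0.6, -0.2, -0.7]
gripper_width: -0.3
tip st [-9.5 -0.3 25.9] world [ 598.1 -243.    25.9] shift tool mm [0.3 3.8 2.4] dist 5.0 F [-0.6 -0.2 -0.7] t 15.55
```

```bash
python3 -m handwheel '[[[0,0.001,0.0007,0,0],[0,0.002,0.0013,0,0]]]'
python3 -m handwheel '[[[0,0.001,0.0007,0,0],[0,0.002,0.0013,0,0]]]'
python3 -m handwheel '[[[0,0.001,0.0007,0,0],[0,0.002,0.0013,0,0]]]'
python3 - <<'E'
from h import *
go(st2w(-5,0,26))
c=bot.snapshot("scene"); crop(c,130,180,230,275,6,"s6.png")
E
```

```text
t: 15.72
tcp_pos: [559.7, -241.4, 86.7]
eef_rot: [[0.048, 0.836, 0.547], [0.999, -0.044, -0.02], [0.008, 0.548, -0.837]]
contact_force: [-19.8, -0.1, 11.7]
gripper_width: 0.3
t: 15.88
tcp_pos: [560.2, -241.1, 86.3]
eef_rot: [[0.049, 0.837, 0.545], [0.999, -0.046, -0.02], [0.008, 0.545, -0.838]]
contact_force: [-35.2, -1.2, 22.0]
gripper_width: 0.1
t: 16.05
tcp_pos: [560.5, -240.8, 85.8]
eef_rot: [[0.05, 0.839, 0.542], [0.999, -0.047, -0.02], [0.008, 0.542, -0.84]]
contact_force: [-35.6, -0.6, 22.3]
gripper_width: -0.1
tip st [-7.7  0.5 24.5] world [ 600.  -242.3   24.5] shift tool mm [-0.4  3.1  0.2] dist 3.0 F [-35.6  -0.6  22.3] t 16.05
```

View pics/s6.png

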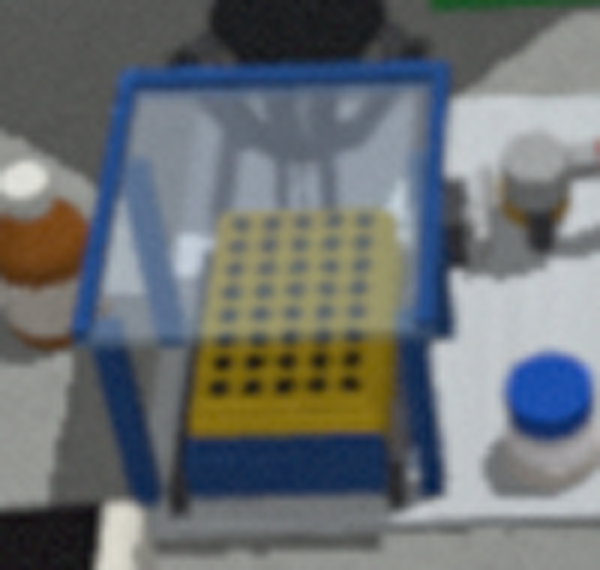

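The force jumps to 35 N with the face estimated at x ≈ 1.5 mm (home is 1), and the rack's far end meets the blue stop at crop (290,435). I back off along the lane and look.

```bash
python3 -m handwheel '[[[0,-0.005,-0.0035,0,0],[0,-0.02,-0.013,0,0],[0,-0.04,-0.026,0,0],[0,-0.06,-0.039,0,0],[0,-0.075,-0.049,0,0],[0,-0.09,-0.1,0,0],[0,-0.09,-0.13,0,0],[0,-0.09,-0.16,0,0],[0,-0.09,-0.16,0,0]]]'
python3 - <<'E'
from h import *
print(bot.read_state()["qpos"].round(1))
go(st2w(-100,30,150))
c=bot.snapshot("top"); crop(c,220,90,400,225,4,"t7.png");f=c
c=bot.snapshot("scene"); crop(c,130,180,230,275,6,"s7.png")
c=bot.snapshot("wrist"); cv2.imwrite("pics/w7.png",c["pixels"])
E
```

```text
t: 16.85
tcp_pos: [395.9, -232.9, 174.1]
eef_rot: [[0.051, 0.839, 0.541], [0.999, -0.046, -0.022], [0.007, 0.541, -0.841]]
contact_force: [0.8, 0.4, -0.7]
gripper_width: -0.2
[-51.9  26.4 126.5  80.5  24.7 146.5]
tip st [-172.4    2.8  112.7] world [ 435.4 -234.5  112.7] shift tool mm [28.8 80.6  7.8] dist 86.0 F [ 0.8  0.4 -0.7] t 16.85
```

View pics/t7.png

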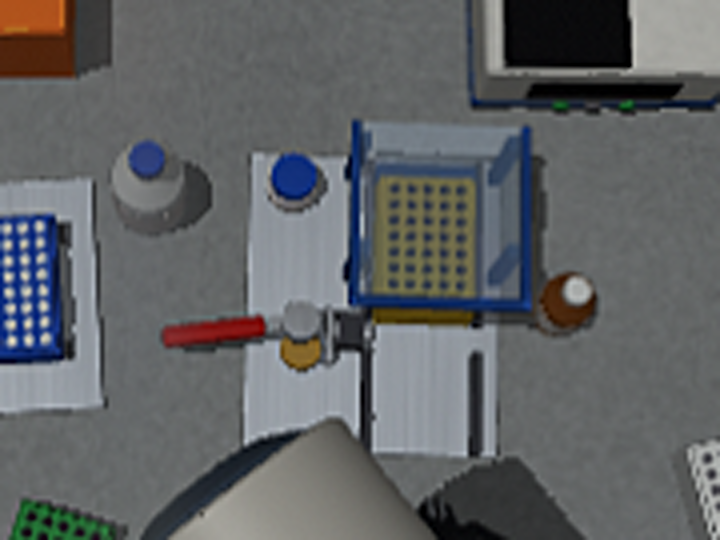

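View pics/w7.png

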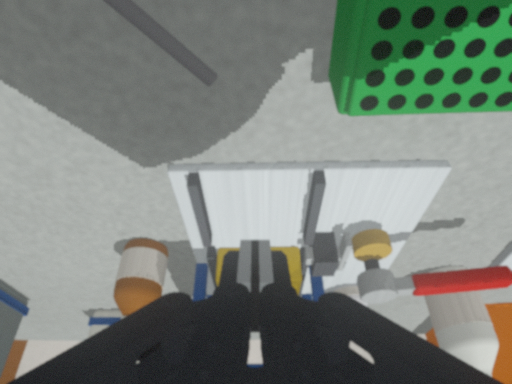

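View pics/s7.png

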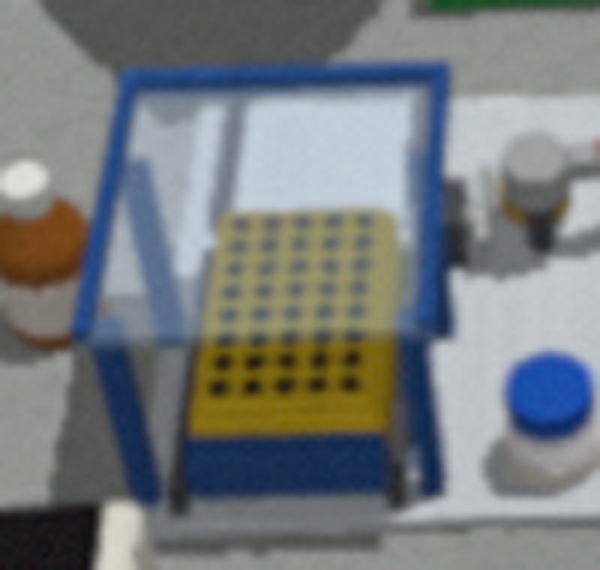

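The rack sits against the stop with only its near face showing in front of the cover edge (top crop 423,318). Next I measure that face, the jar and bottle, and the lever, and plan the lever arc using the model for reach.

```bash
cat > lev.py <<'E'
from h import *
def tipxy(th,gap=0,r=95,rho=14):
    n=np.array([np.cos(th),np.sin(th)]);u=np.array([-np.sin(th),np.cos(th)])
    return np.array([-9,110.])+r*u+(9+rho+gap)*n+np.array([17.5,0])
E
python3 - <<'E'
from h import *
from ik import *
from lev import *
c=bot.snapshot("top"); g=lambda u,v:(220+u/4-.4,90+v/4-.4)
for nm,u,v,z in (("rack near bottom edge",423,325,10),("rack top near edge?",423,309,55),("jar lid",295,175,50),("bottle cap",148,158,150),("lever tip",163,338,63),("lever mid grip",215,331,72),("hub",302,320,75)):
    print(nm,w2st(ray(c,[g(u,v)],float(z))[0]).round(1))
q=bot.read_state()["qpos"]
R=bot.read_state()["eef_rot"]
for p in [(-100,100,150),(40,209,120),(*tipxy(.15,14),45)]+[(*tipxy(t,0),45) for t in (.15,.4,.7,1.,1.3,1.57)]:
    q,cst=ik(st2w(*p),R,q); print(np.round(p,1),q.round(1),round(cst,3))
E
```

```text
rack near bottom edge [ 0.4 -3.1 10. ]
rack top near edge? [ 5.6  2.9 55. ]
jar lid [123.2 116.3  50. ]
bottle cap [105.8 243.5 150. ]
lever tip [-28.6 227.4  63. ]
lever mid grip [-22.7 182.9  72. ]
hub [-11.4 108.9  75. ]
[-100  100  150] [-31.6  21.4 122.4  66.8  16.8 179.6] 0.0
[ 40 209 120] [-10.7  30.8 108.1  28.2   9.7 235.9] 0.0
[ 30.9 209.5  45. ] [-10.8  38.9 111.8 125.9   5.7 137.6] 0.0
[ 17.  207.4  45. ] [-11.3  38.6 113.8 135.    6.9 128. ] 0.0
[ -7.3 206.5  45. ] [-12.   38.1 117.2 145.9   9.4 116.4] 0.0
[-35.1 197.5  45. ] [-14.   37.7 121.1 150.1  12.8 110.2] 0.0
[-59.  180.7  45. ] [-17.3  37.5 124.3 149.3  16.  107.9] 0.0
[-76.9 157.6  45. ] [-21.6  37.5 126.4 145.3  18.4 107.7] 0.0
[-86.5 133.1  45. ] [-25.8  37.5 127.  139.6  19.6 109.4] 0.0
```

The near bottom edge measures x = 0.4 mm, so the rack is home. At this tilt the direct way over the lever runs near the wrist singularity, so I check a low path round the lever's tip.

Run:
```python
from h import *
from ik import *
from lev import *
q00=bot.read_state()["qpos"]
for al in (None,40):
  for z in (36,44):
    R=bot.read_state()["eef_rot"] if al is None else Rt(al,1)
    q=q00; print("tilt",al,"z",z)
    for p in [(-172,3,113),(-172,60,100),(-172,133,90),(-160,200,z),(-140,262,z),(-100,270,z),(-50,270,z),(0,268,z),(31,262,z),(31,209,z),(17,207,z)]:
        q,cst=ik(st2w(*p),R,q); print(np.round(p,1),q.round(1),round(cst,3))
```

```text
tilt None z 36
[-172    3  113] [-51.9  26.3 126.5  80.3  24.8 146.8] 0.0
[-172   60  100] [-44.8  27.9 131.9 102.9  22.1 129.2] 0.0
[-172  133   90] [-33.1  29.9 137.1 133.5  22.6 108.3] 0.0
[-160  200   36] [-19.   42.2 140.2 164.3  35.2  89.6] 0.0
[-140  262   36] [ -5.7  40.8 136.6 176.3  30.2  91.1] 0.0
[-100  270   36] [ -3.8  39.3 130.4 177.8  22.5  91.5] 0.0
[-50 270  36] [ -3.6  38.9 123.1 177.2  14.9  92.4] 0.0
[  0 268  36] [ -3.6  39.4 116.1 174.8   8.4  94.8] 0.0
[ 31 262  36] [ -4.3  40.1 111.8 166.8   4.8 102.2] 0.0
[ 31 209  36] [-10.8  40.  112.  134.6   6.5 128.8] 0.0
[ 17 207  36] [-11.4  39.7 114.  141.5   7.9 121.3] 0.0
tilt None z 44
[-172    3  113] [-51.9  26.3 126.5  80.3  24.8 146.8] 0.0
[-172   60  100] [-44.8  27.9 131.9 102.9  22.1 129.2] 0.0
[-172  133   90] [-33.1  29.9 137.1 133.5  22.6 108.3] 0.0
[-160  200   44] [-19.   40.4 139.9 163.4  33.1  90.7] 0.0
[-140  262   44] [ -5.7  39.1 136.3 176.1  28.3  91.4] 0.0
[-100  270   44] [ -3.8  37.9 130.1 177.6  20.9  91.7] 0.0
[-50 270  44] [ -3.6  37.7 122.9 176.9  13.5  92.7] 0.0
[  0 268  44] [ -3.6  38.4
[... 791 characters left out ...]
17 207  36] [-12.3  42.6 119.2 162.2  22.3  99.6] 0.0
tilt 40 z 44
[-172    3  113] [-56.8  30.1 131.2 101.3  32.4 120.2] 0.0
[-172   60  100] [-49.8  33.1 137.4 121.9  34.2 103.7] 0.0
[-172  133   90] [-37.6  37.5 143.7 145.2  41.   89.9] 0.0
[-160  200   44] [-21.7  51.  147.  165.   57.3  83.8] 0.0
[-140  262   44] [ -6.4  47.5 142.8 176.2  50.3  89.9] 0.0
[-100  270   44] [ -4.3  43.8 136.  177.6  39.7  91. ] 0.0
[-50 270  44] [ -3.9  41.9 128.4 177.4  30.3  91.7] 0.0
[  0 268  44] [ -4.   41.4 121.2 176.5  22.6  92.6] 0.0
[ 31 262  44] [ -4.6  41.6 116.9 174.5  18.5  94.2] 0.0
[ 31 209  44] [-11.7  41.6 117.1 160.6  19.3 101.8] 0.0
[ 17 207  44] [-12.3  41.5 119.1 161.2  21.1 100.6] 0.0
```

Run:
```python
from h import *
from ik import *
from lev import *
q00=bot.read_state()["qpos"]
R=bot.read_state()["eef_rot"]
for y,al in ((185,None),(200,None),(190,37)):
    R=bot.read_state()["eef_rot"] if al is None else Rt(al,1)
    q=q00; print("y",y,al)
    for p in [(-172,60,100),(-150,133,90),(-100,y,84),(-50,y,84),(0,y,84),(32,y,84),(32,y,42),(*tipxy(.15,0,y-110),42),(*tipxy(.15,0,y-110),36)]:
        q,cst=ik(st2w(*p),R,q); print(np.round(p,1),q.round(1),round(cst,3))
```

```text
y 185 None
[-172   60  100] [-44.8  27.9 131.9 102.9  22.1 129.2] 0.0
[-150  133   90] [-30.9  29.7 134.  130.4  20.  114. ] 0.0
[-100  185   84] [-18.4  31.  128.8 142.7  14.4 113.5] 0.0
[-50 185  84] [-16.3  31.9 121.8 127.    9.5 131.6] 0.0
[  0 185  84] [-14.6  33.3 114.9  93.6   6.7 166.7] 0.0
[ 32 185  84] [-13.7  34.4 110.4  65.8   6.8 195.5] 0.0
[ 32 185  42] [-13.7  39.4 111.6 117.6   7.  143.3] 0.0
[ 20.  187.6  42. ] [-13.7  39.1 113.3 126.9   7.8 133.9] 0.0
[ 20.  187.6  36. ] [-13.7  39.8 113.4 131.7   8.3 129.2] 0.0
y 200 None
[-172   60  100] [-44.8  27.9 131.9 102.9  22.1 129.2] 0.0
[-150  133   90] [-30.9  29.7 134.  130.4  20.  114. ] 0.0
[-100  200   84] [-15.9  31.  129.  148.3  14.1 110.2] 0.0
[-50 200  84] [-14.1  31.8 122.  133.5   8.8 127. ] 0.0
[  0 200  84] [-12.6  33.3 115.   97.2   5.7 164.8] 0.0
[ 32 200  84] [-11.9  34.4 110.5  64.1   5.8 198.7] 0.0
[ 32 200  42] [-11.9  39.3 111.7 123.9   6.3 138.6] 0.0
[ 17.8 202.4  42. ] [-11.9  39.  113.7 134.7   7.4 127.7] 0.0
[ 17.8 202.4  36. ] [-11.9  39.7 113.9 139.1   8.  123.2] 0.0
y 190 37
[-172   60  100] [-47.7  30.5 135.  115.6  28.6 112.9] 0.0
[-150  133   90] [-33.1  32.9 137.6 140.3  29.2 101.1] 0.0
[-100  190   84] [-18.8  33.4 132.3 154.2  23.7 101.2] 0.0
[-50 190  84] [-16.5  33.6 125.2 149.1  17.2 109. ] 0.0
[  0 190  84] [-14.7  34.5 118.2 139.2  11.8 120.9] 0.0
[ 32 190  84] [-13.8  35.4 113.7 127.4   9.  133.7] 0.0
[ 32 190  42] [-13.8  40.6 114.7 148.4  13.7 112.3] 0.0
[ 19.3 192.5  42. ] [-13.8  40.4 116.5 151.6  15.1 109. ] 0.0
[ 19.3 192.5  36. ] [-13.8  41.2 116.6 153.1  15.9 107.5] 0.0
```

Passing over the lever at y 185 works if the roll is 25° less (joint 6 stays under 172°, joint 5 about 6.8°). I go to a point ahead of the lever first.

Run:
```python
from h import *
go(st2w(-100,185,92))
```

```text
tip st [-169.6    2.2  110.2] world [ 438.3 -235.2  110.2] shift tool mm [183.8  45.   52.4] dist 196.0 F [ 0.6 -0.6  0.1] t 17.05
```

```bash
python3 -m handwheel '[[[0.03,0.0075,0.009,-5,0],[0.06,0.015,0.017,-10,0],[0.09,0.022,0.026,-15,0],[0.12,0.03,0.035,-20,0],[0.15,0.037,0.043,-25,0],[0.184,0.045,0.052,-25,0],[0.184,0.045,0.052,-25,0]]]'
python3 - <<'E'
from h import *
s=bot.read_state();print(s["qpos"].round(1),s["eef_rot"].round(2))
go(st2w(-20,185,90))
E
```

```text
t: 17.63
tcp_pos: [475.2, -48.8, 152.2]
eef_rot: [[-0.312, 0.781, 0.541], [0.924, 0.382, -0.018], [-0.221, 0.494, -0.841]]
contact_force: [-0.1, -0.5, 0.4]
gripper_width: 0.1
[-17.7  29.9 128.3 139.3  13.1  92.4] [[-0.31  0.78  0.54]
 [ 0.92  0.38 -0.02]
 [-0.22  0.49 -0.84]]
tip st [-99.3 189.7  90.8] world [514.6 -50.1  90.8] shift tool mm [-31.3  58.6  43.6] dist 79.0 F [-0.1 -0.5  0.4] t 17.63
```

```bash
python3 -m handwheel '[[[-0.008,0.015,0.011,0,0],[-0.016,0.03,0.022,0,0],[-0.024,0.045,0.033,0,0],[-0.031,0.0586,0.0436,0,0],[-0.031,0.0586,0.0436,0,0],[-0.031,0.0586,0.0436,0,0]]]'
python3 - <<'E'
from h import *
s=bot.read_state();print(s["qpos"].round(1),s["eef_rot"].round(2))
go(st2w(36,185,90))
E
```

```text
t: 18.13
tcp_pos: [556.0, -55.4, 150.2]
eef_rot: [[-0.313, 0.781, 0.541], [0.924, 0.383, -0.018], [-0.221, 0.494, -0.841]]
contact_force: [0.9, 0.6, -0.6]
gripper_width: -0.1
[-15.2  32.2 117.1 100.1   7.3 134.4] [[-0.31  0.78  0.54]
 [ 0.92  0.38 -0.02]
 [-0.22  0.49 -0.84]]
tip st [-18.3 185.8  88.8] world [595.5 -56.7  88.8] shift tool mm [-19.6  42.   28.4] dist 54.0 F [ 0.9  0.6 -0.6] t 18.13
```

```bash
python3 -m handwheel '[[[-0.005,0.01,0.007,0,0],[-0.01,0.02,0.014,0,0],[-0.015,0.031,0.021,0,0],[-0.02,0.042,0.0284,0,0],[-0.02,0.042,0.0284,0,0],[-0.02,0.042,0.0284,0,0]]]'
python3 - <<'E'
from h import *
s=bot.read_state();print(s["qpos"].round(1),s["eef_rot"].round(2))
go(st2w(36,187,42))
c=bot.snapshot("top"); crop(c,220,90,400,225,4,"t8.png")
c=bot.snapshot("scene"); print((proj(c,tip())-[100,120])*4);crop(c,100,120,290,275,4,"s8.png")
E
```

```text
t: 18.63
tcp_pos: [609.9, -58.1, 149.3]
eef_rot: [[-0.316, 0.779, 0.542], [0.923, 0.385, -0.016], [-0.221, 0.495, -0.84]]
contact_force: [-0.5, -0.1, 0.6]
gripper_width: 0.3
[-13.9  34.2 109.7  59.6   7.6 176.3] [[-0.32  0.78  0.54]
 [ 0.92  0.39 -0.02]
 [-0.22  0.49 -0.84]]
tip st [ 35.7 185.   87.9] world [649.4 -59.2  87.9] shift tool mm [ 11.8 -21.6  38.8] dist 46.0 F [-0.5 -0.1  0.6] t 18.63
[[577.48741964 369.59266517]]
```

View pics/s8.png

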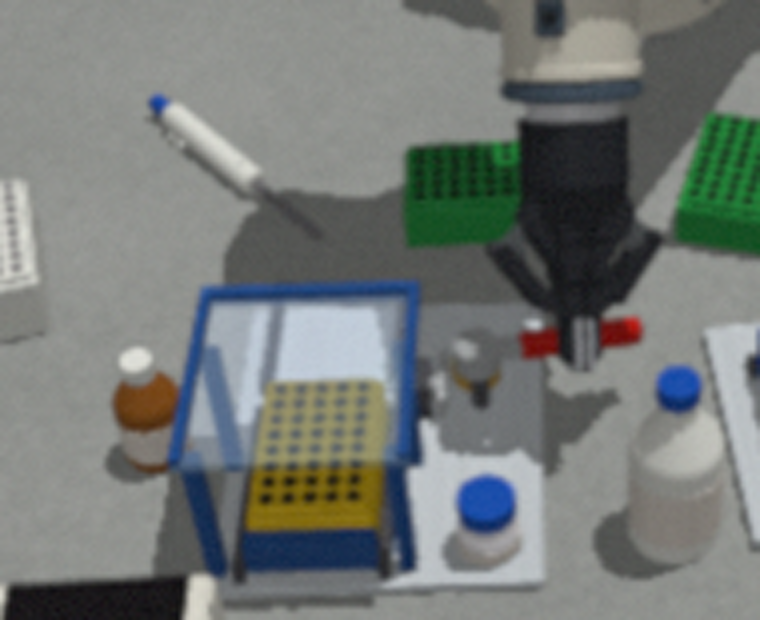

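The tips are past the lever's grip, at crop (585,360). I descend behind it.

```bash
python3 -m handwheel '[[[0.002,-0.004,0.007,0,0],[0.004,-0.008,0.014,0,0],[0.006,-0.011,0.02,0,0],[0.009,-0.016,0.029,0,0],[0.012,-0.0216,0.0388,0,0],[0.012,-0.0216,0.0388,0,0],[0.012,-0.0216,0.0388,0,0]]]'
python3 - <<'E'
from h import *
s=bot.read_state();print(s["qpos"].round(1),s["eef_rot"].round(2))
go(st2w(20,190,42))
c=bot.snapshot("scene"); crop(c,100,120,290,275,4,"s9.png")
E
```

```text
t: 19.32
tcp_pos: [607.7, -55.5, 101.8]
eef_rot: [[-0.312, 0.783, 0.539], [0.925, 0.379, -0.016], [-0.217, 0.493, -0.842]]
contact_force: [-0.0, 0.3, -0.9]
gripper_width: 0.2
[-13.6  39.6 111.2 113.9   7.  122.2] [[-0.31  0.78  0.54]
 [ 0.93  0.38 -0.02]
 [-0.22  0.49 -0.84]]
tip st [ 33.2 187.5  40.3] world [647.  -56.7  40.3] shift tool mm [ 6.4 -8.3 -8.5] dist 14.0 F [-0.   0.3 -0.9] t 19.32
```

View pics/s9.png

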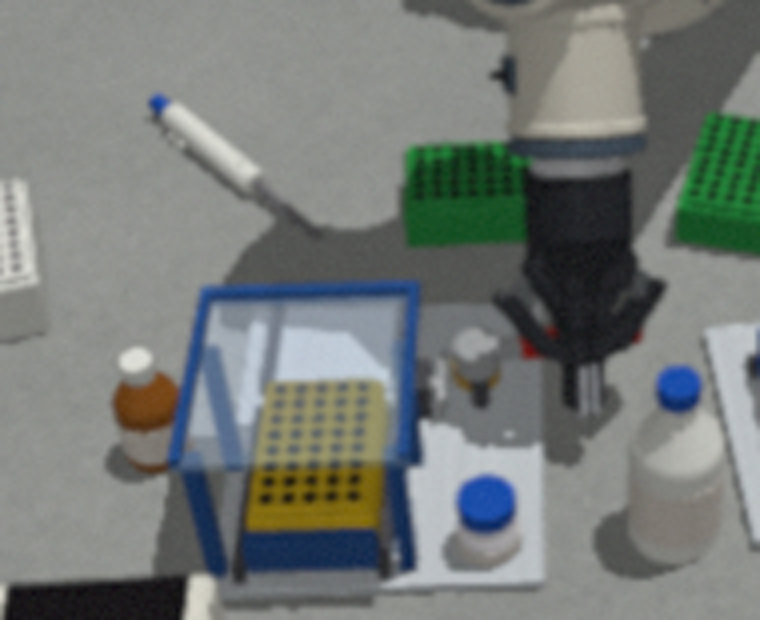

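The fingers now stand behind the lever with no contact force. I work out the arc.

```bash
cat > arc.py <<'E'
from h import *
from lev import *
import sys
def arc(ths,r,z,gap=0):
    s=bot.read_state(); t0=tip(s); print("tip st",w2st(t0).round(1),"F",s["contact_force"].round(1),"t",round(s["t"],2),"q",s["qpos"].round(0))
    for th in ths: print(round(th,2),(s["eef_rot"].T@(st2w(*tipxy(th,gap,r),z)-t0)/1000).round(4))
E
python3 - <<'E'
from arc import *
arc([.15,.2,.3,.4,.5,.6],80,46)
E
```

```text
tip st [ 33.5 187.6  41. ] F [-0.4 -0.9 -0.3] t 19.37 q [-14.  40. 111. 113.   7. 123.]
0.15 [ 0.0084 -0.0065 -0.0119]
0.2 [ 0.0102 -0.0095 -0.0141]
0.3 [ 0.0132 -0.0158 -0.0186]
0.4 [ 0.0156 -0.0224 -0.0231]
0.5 [ 0.0171 -0.0293 -0.0275]
0.6 [ 0.0178 -0.0364 -0.0318]
```

```bash
python3 -m handwheel '[[[0.004,-0.003,-0.006,3,0],[0.0084,-0.0065,-0.012,6,0],[0.010,-0.0095,-0.014,9,0],[0.013,-0.016,-0.0186,12,0],[0.0156,-0.0224,-0.023,16,0],[0.017,-0.029,-0.0275,20,0],[0.0178,-0.0364,-0.0318,20,0],[0.0178,-0.0364,-0.0318,20,0]]]'
python3 - <<'E'
from arc import *
arc([.6,.7,.8,.9,1.,1.1,1.2],80,46)
c=bot.snapshot("scene"); crop(c,100,120,290,275,4,"s10.png")
E
```

```text
t: 20.03
tcp_pos: [556.4, -52.5, 108.3]
eef_rot: [[-0.025, 0.841, 0.54], [0.999, 0.039, -0.015], [-0.034, 0.539, -0.841]]
contact_force: [1.7, 1.1, 4.3]
gripper_width: -0.2
tip st [-18.1 188.9  46.8] F [1.7 1.1 4.3] t 20.03 q [-15.  38. 118. 139.  11. 116.]
0.6 [ 0.0001 -0.0001  0.0009]
0.7 [-0.0024 -0.0068 -0.0033]
0.8 [-0.0058 -0.0133 -0.0073]
0.9 [-0.0098 -0.0195 -0.0111]
1.0 [-0.0146 -0.0253 -0.0146]
1.1 [-0.0201 -0.0307 -0.0179]
1.2 [-0.0261 -0.0356 -0.0208]
```

View pics/s10.png

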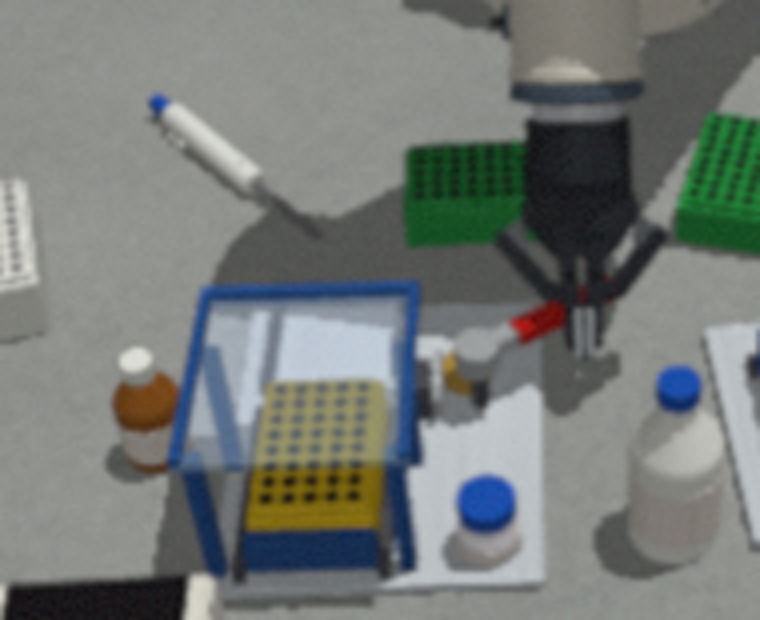

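The lever is turning (grip now at crop (560,312)) and the contact force is small. I carry on along the arc.

```bash
python3 -m handwheel '[[[-0.002,-0.0068,-0.0033,0,0],[-0.0058,-0.0133,-0.0073,0,0],[-0.0098,-0.0195,-0.011,0,0],[-0.0146,-0.0253,-0.0146,0,0],[-0.020,-0.0307,-0.018,0,0],[-0.026,-0.0356,-0.021,0,0],[-0.026,-0.0356,-0.021,0,0]]]'
python3 - <<'E'
from arc import *
arc([1.2,1.3,1.4,1.5,1.57,1.62],80,46)
arc([1.57],80,46,gap=-4)
c=bot.snapshot("scene"); crop(c,100,120,290,275,4,"s11.png")
E
```

```text
t: 20.67
tcp_pos: [516.1, -79.9, 107.8]
eef_rot: [[-0.025, 0.841, 0.54], [0.999, 0.039, -0.015], [-0.034, 0.539, -0.841]]
contact_force: [1.7, 1.4, 1.6]
gripper_width: 0.1
tip st [-57.4 160.2  46.4] F [1.7 1.4 1.6] t 20.67 q [-20.  37. 123. 140.  16. 109.]
1.2 [ 0.0002 -0.0004  0.0001]
1.3 [-0.0064 -0.0048 -0.0024]
1.4 [-0.0134 -0.0087 -0.0046]
1.5 [-0.0209 -0.0119 -0.0064]
1.57 [-0.0263 -0.0138 -0.0074]
1.62 [-0.0302 -0.015  -0.008 ]
tip st [-57.4 160.2  46.4] F [1.7 1.4 1.6] t 20.67 q [-20.  37. 123. 140.  16. 109.]
1.57 [-0.0303 -0.0141 -0.0074]
```

View pics/s11.png

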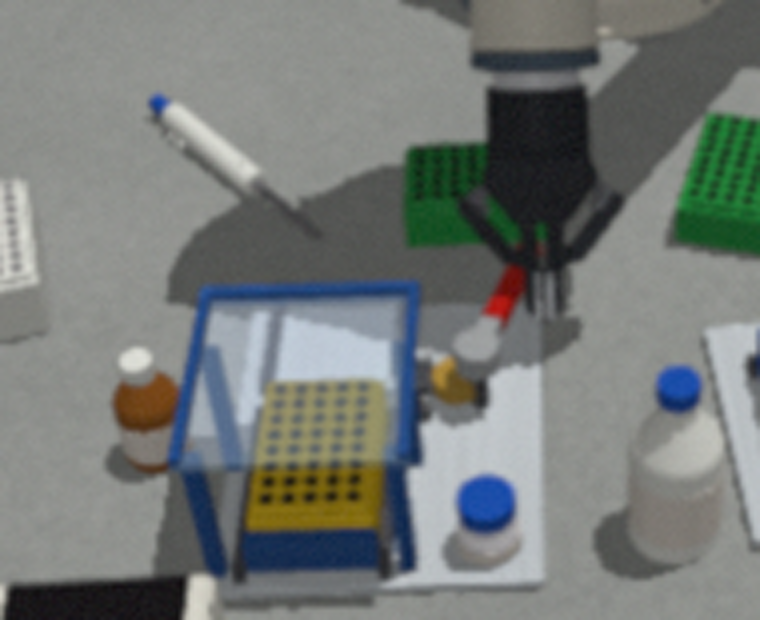

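```bash
python3 -m handwheel '[[[-0.0064,-0.0048,-0.0024,0,0],[-0.0134,-0.0087,-0.0046,0,0],[-0.021,-0.012,-0.0064,0,0],[-0.0263,-0.0138,-0.0074,0,0],[-0.0263,-0.0138,-0.0074,0,0]]]'
python3 -m handwheel '[[[-0.002,0,0,0,0],[-0.003,0,0,0,0]]]'
python3 -m handwheel '[[[-0.002,0,0,0,0],[-0.003,0,0,0,0]]]'
python3 - <<'E'
from arc import *
arc([1.57],80,46)
c=bot.snapshot("top"); crop(c,220,90,400,225,4,"t12.png")
c=bot.snapshot("scene"); crop(c,100,120,290,275,4,"s12.png")
E
```

```text
t: 21.13
tcp_pos: [501.9, -105.0, 107.4]
eef_rot: [[-0.029, 0.84, 0.542], [0.999, 0.042, -0.012], [-0.032, 0.541, -0.841]]
contact_force: [12.0, 20.7, -3.8]
gripper_width: -0.0
t: 21.3
tcp_pos: [501.9, -105.6, 107.4]
eef_rot: [[-0.034, 0.84, 0.542], [0.999, 0.045, -0.007], [-0.03, 0.541, -0.84]]
contact_force: [8.7, 37.8, -1.7]
gripper_width: -0.1
t: 21.47
tcp_pos: [501.8, -105.9, 107.4]
eef_rot: [[-0.039, 0.84, 0.542], [0.999, 0.048, -0.003], [-0.028, 0.541, -0.84]]
contact_force: [8.6, 40.6, 0.3]
gripper_width: -0.0
tip st [-70.8 134.7  46. ] F [ 8.6 40.6  0.3] t 21.47 q [-25.  37. 125. 132.  18. 112.]
1.57 [-0.0015 -0.0007 -0.0004]
```

View pics/s12.png

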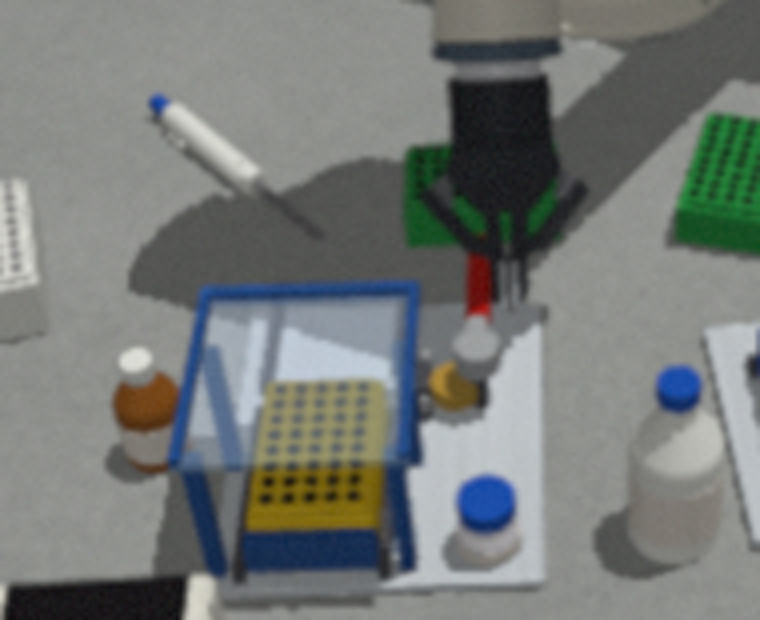

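The lever is against its stop: side force rose to 40 N, and the geometry gives 1.57 rad. I release to the +y side, then rise.

```bash
python3 -m handwheel '[[[0.01,0,0,0,0],[0.03,0,0,0,0],[0.06,0.01,-0.01,0,0],[0.07,0.02,-0.04,0,0],[0.07,0.03,-0.08,0,0],[0.07,0.03,-0.12,0,0],[0.07,0.03,-0.15,0,0],[0.07,0.03,-0.15,0,0]]]'
python3 - <<'E'
from arc import *
arc([1.57],80,46)
c=bot.snapshot("top"); crop(c,220,90,400,225,4,"t13.png")
c=bot.snapshot("scene"); crop(c,100,120,290,275,4,"s13.png")
c=bot.snapshot("wrist"); cv2.imwrite("pics/w13.png",c["pixels"])
E
```

```text
t: 22.23
tcp_pos: [473.0, -29.2, 194.5]
eef_rot: [[-0.048, 0.839, 0.542], [0.999, 0.048, 0.014], [-0.015, 0.542, -0.84]]
contact_force: [0.1, -0.1, 0.1]
gripper_width: -0.2
tip st [-102.1  211.5  133.2] F [ 0.1 -0.1  0.1] t 22.23 q [-16.  23. 126.  96.   9. 157.]
1.57 [-0.0794 -0.0276  0.0874]
```

View pics/t13.png

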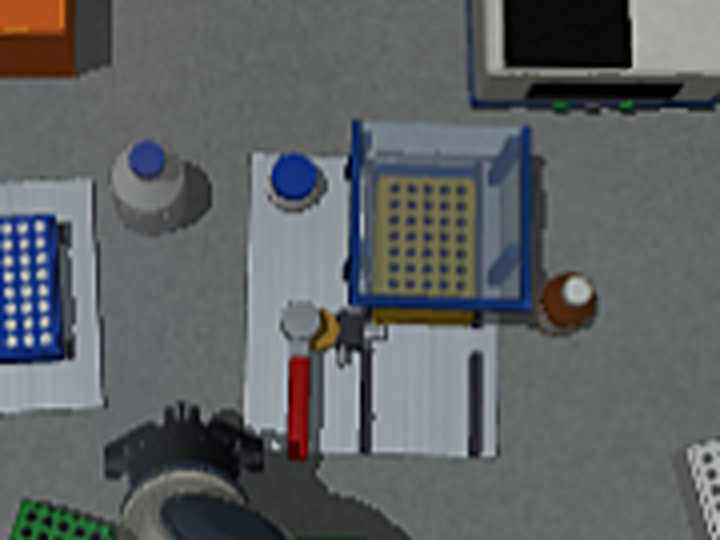

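View pics/s13.png

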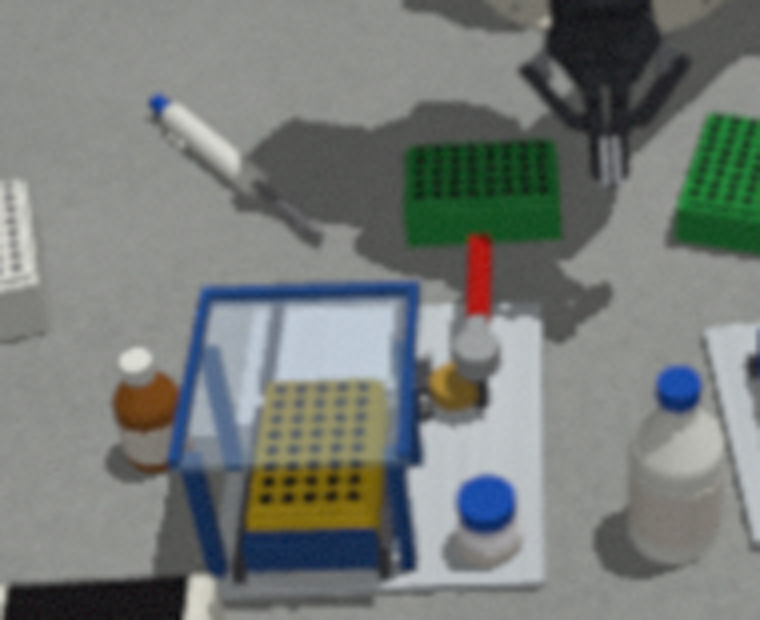

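View pics/w13.png

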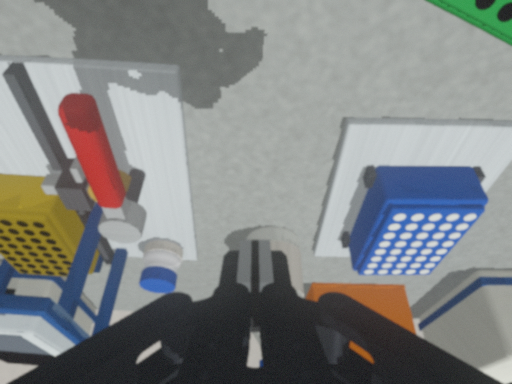

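The lever points back along -x, at top crop (300,320) to (299,458). The bolt end pokes into the lane at (383,330), behind the rack. I measure the lever angle and bolt tip before handing in.

Run:
```python
from h import *
c=bot.snapshot("top"); g=lambda u,v:(220+u/4-.4,90+v/4-.4)
m=(cv2.inRange(cv2.cvtColor(c["pixels"],cv2.COLOR_BGR2HSV),(0,150,60),(6,255,255))|cv2.inRange(cv2.cvtColor(c["pixels"],cv2.COLOR_BGR2HSV),(174,150,60),(180,255,255)))
ys,xs=np.nonzero(m[170:212,285:302]); pts=np.c_[xs+285,ys+170].astype(float)
w=ray(c,pts,72.); st=np.array([w2st(p) for p in w])
l=cv2.fitLine(st[:,:2].astype(np.float32),cv2.DIST_L2,0,.01,.01).ravel(); print(len(pts),"lever dir",l[:2],"deg off -x",np.degrees(np.arctan(l[1]/l[0])),"mean y",st[:,1].mean(),"x range",st[:,0].min(),st[:,0].max())
print("bolt tip",w2st(ray(c,[g(386,330)],35.)[0]).round(1)); print("rack near bottom",w2st(ray(c,[g(440,325)],10.)[0]).round(1))
crop(c,285,155,350,200,10,"t14.png")
```

```text
122 lever dir [0.9997965  0.02017248] deg off -x 1.1558763 mean y 110.57944074148605 x range -129.54039797831854 -43.398227653887965
bolt tip [-10.1  32.5  35. ]
rack near bottom [  0.9 -18.3  10. ]
```

View pics/t14.png

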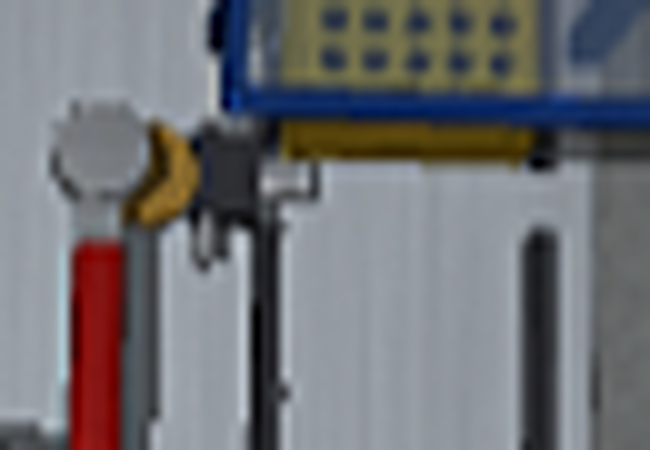

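Run:
```python
from plant import bot
s=bot.read_state(); print(s["contact_force"].round(1),s["t"]); print(bot.finish_job())
```

```text
[-0.3 -0.4  0.1] 22.4333
the job is handed in; nothing more can be done
None
```

The rack is home against the blue stop and the lever is at its end stop, with the bolt out behind the rack. I handed the job in at 22.4 s of the 53 s allowed.

To get under the cover I tipped the tool 33–38° forward by reaching past the arm's limit, then pushed the rack until the force rose sharply, to about 36 N. I swung the lever from its far side to its stop, released it and moved clear.

| Check | Measured | Expected |
|---|---|---|
| Rack near face, station x | 0.4 to 0.9 mm | 1 mm |
| Lever angle | within about 1.2° of straight back along -x | straight back |
| Bolt tip, station y | 32.5 mm (about 14 mm travel) | 34.5 mm (12 mm travel) |
| Contact force at hand-in | under 1 N (noise level) | none |

- **Calibration:** the two fixed cameras disagreed by about 4 mm in y on the station's position; both checks above come from the top camera.
- **Lever press:** the side force on the fingers peaked at about 41 N as the lever met its stop. That was through the fingers, not the gripper's body.
- **Cover:** I saw no contact in the pictures. The force jump at the end of the push matches the rack meeting its stop.
- **Bystanders:** none looked displaced in the last pictures. I did not measure them.

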